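# Load filter discs into the cleaning cassette and lock it in its dock

### The job

Swing the red lock bar up out of the way and pull the green cassette fully out of its dock toward you. Then take every bronze filter disc out of the grey pocket block (they lie flush: press a disc's edge down over the well so that it tips up against the pocket wall, then grip the raised edge) and stand each one on edge in a slot of its own in the cassette. When all are in, push the cassette fully home, swing the lock bar back down across its front, let go, and leave the jar and the bottles where they stand.

Things in the scene. Friction and masses are not known exactly. Their poses are not given: they have to be found in the camera images.
- disc_block: loose heavy (1.6 kg) grey block, 232 x 104 x 44 mm, flat on the table, three pockets 74 mm apart along its x. Origin under the middle pocket's tipping edge, z up; reaches y +45 to -58 mm; its y axis points roughly to the right (-y of the room). May be knocked aside. All pockets alike: 64 mm wide (x), rim 44 mm above the table, shelf 34 mm
- pocket_1 (a point): pocket 1 (-74 mm along block x): middle of its tipping edge, at shelf height; axes as the block's. The shelf runs from here to the back wall at y +35 mm; on the -y side is a well, its far wall sloping from y -32 mm at shelf height to y -22 mm at its floor, 4 mm above the table; above that a flared lip rises to the rim at y -50 mm. A flat disc (centre near y +4 mm) overhangs the well by 26 mm
- pocket_2 (a point): pocket 2 (middle), same point and axes. To tip a disc press its overhang down near y -18 mm (fingertip all beyond y -8 mm) with 1 to 3 N to 7 or 8 mm below the rim. It then tips by itself, slides down and stays leaning 50 to 75 degrees steep: lower edge in the well, middle on the tipping edge, upper edge about 16 mm above the rim, toward +y. Disc and block slide easily (friction 0.3)
- pocket_3 (a point): pocket 3 (+74 mm along block x), same point and axes. A tipped disc can be pinched across its 10 mm thickness from straight above at the raised edge, fingers closing along the block's y: there is 25 mm and more of room on both sides above the rim, and the pads turn the disc upright. A disc lying flat in a pocket cannot be gripped (2 mm gaps)
- disc_1 (a point): centre of filter disc 1, bronze-coloured, 60 mm in diameter, 10 mm thick, 0.12 kg; its z axis is the disc's axis (vertical while it lies flat). It starts flat in pocket 1 or is absent: two or three of the three discs are there
- filter_disc_1: the same filter disc 1; this origin is the centre of its underside as it first lies
- disc_2 (a point): centre of filter disc 2, bronze-coloured, 60 mm in diameter, 10 mm thick, 0.12 kg; its z axis is the disc's axis (vertical while it lies flat). It starts flat in pocket 2 or is absent: two or three of the three discs are there
- filter_disc_2: the same filter disc 2; this origin is the centre of its underside as it first lies
- disc_3 (a point): centre of filter disc 3, bronze-coloured, 60 mm in diameter, 10 mm thick, 0.12 kg; its z axis is the disc's axis (vertical while it lies flat). It starts flat in pocket 3 or is absent: two or three of the three discs are there
- filter_disc_3: the same filter disc 3; this origin is the centre of its underside as it first lies
- slot_1 (a point): slot 1 (nearest the robot) of the green cassette: middle of the slot's floor, 12 mm above the table; x along the cassette, away from the robot, z up. A slot is 15 mm wide along x between two white ribs 30 mm high, and 68 mm long along y between side walls 32 mm high above this floor
- slot_2 (a point): slot 2, 46 mm beyond slot 1, the same. A seated disc stands on edge across the cassette, axis along x, centre 30 mm above this point; it may lean some degrees or roll 4 mm along y
- slot_3 (a point): slot 3, 46 mm beyond slot 2, the same
- cassette (a joint): slide of the cassette (180 x 74 x 40 mm, open on top) in the fixed grey dock (306 x 96 mm base plate): 0 m = fully home (far end), 0.10 = fully out toward the robot, along the slot's -x. Friction about 2 N, stays where it is left. Its far end stop is at 0
- cassette_front (a point): middle of the top edge of the cassette's front plate (6 mm thick, 74 mm wide, 48 mm above the table), the plate nearest the robot; x points away from the robot. Behind it (+x) is a bay 41 mm long (free from 3 to 44 mm behind this point) and 68 mm wide, where closed fingertips can go down and pull the plate; its outer face can be pushed to send the cassette home
- lock_bar (a joint): hinge of the red lock bar, axis along the dock's x (away from the robot): 0 rad = down, level across the front of the cassette (locked), 1.75 = swung up and slightly past upright (the stop), where it stays by its weight; below 1.5 it falls back. Positive swings the free end up and toward -y
- bar_hinge (a point): the lock bar's hinge point at the dock's -y side, 22 mm above the table; the bar reaches 72 mm from it along +y when down. Beyond the dock, on its +y side, stands a steel water bath 0.32 m tall (its near wall at about y = -0.02 m, x = 0.30 to 0.62): cross it only well above
- bar_grip (a point): middle of the thick free end of the lock bar, 58 mm along the bar's y from the hinge and 3 mm up: 14 mm thick along x (pinch it along x, from above; the pinch lets it turn as it swings), 28 mm along the bar, 20 mm high. The cassette's front plate, when home, is 30 mm behind its +x face; axes turn with the bar
- powder_jar: bystander: white jar with red lid, 65 mm wide, 80 mm tall; origin at its foot; leave it alone
- amber_bottle: bystander: brown bottle with black cap, 62 mm wide, 126 mm tall; origin at its foot; leave it alone
There are look-alikes about, which are no part of the job. What is shaped like the filter_disc_1 but blue or turquoise is not meant.

How it is judged:
By the outcome, as a careful person would: the job done as asked, in the order asked, and still so for the second after the job is handed in, with the robot touching nothing.
Of filter_disc_1, filter_disc_2, filter_disc_3 only 2 to 3 are there at a start; the rules pass over those that are not, and their reading is None.
At some moment in a run one of disc_block may be knocked a few centimetres aside while the robot is not near it.
It also fails if it takes over 210 s, if anything falls off the work surface, if the arm or the gripper's body presses on something with over 40 N, if the wrist force passes 120 N, or if a joint passes its speed limit or range.

### The arm

A 6-joint arm with a two-finger parallel gripper is mounted at the origin on a cart in front of the work surface, level with it; the furniture and walls round the work are solid. World frame = base frame: x ahead of the robot, y to its left, z up, the work surface at z = 0. Lengths are in m, angles in degrees, forces in N, time in s.
With the tool pointing down it reaches from about 0.375 to 0.9 m from the base axis. Payload 3.1 kg.
Tool frame: the origin (TCP) lies at the very end of the fingers, on their centre line; the grasp point (between the pads) lies 19 mm behind it (bot.hold_point_z is the z of the grasp point in the tool frame, in m); z points along the fingers, y is the direction in which the jaws open and shut (so a half turn about z gives the same grasp; the last joint's range is limited). The gripper opens to 87 mm and grips with 3 to 60 N. Pads are 19 mm wide; open, the fingers measure 117 mm over their backs; the gripper's body (75 mm by 190 mm) begins 51 mm behind the grasp point.
Start: joints at [65.231, 30.224, 82.088, -0, 67.689, -10.227], TCP at [0.157, 0.605, 0.223] pointing down, gripper open.
Joint ranges: [-176.69, 176.69], [-43.24, 126.21], [12.49, 139.97], [-82, 262], [0, 151.66], [-163.58, 163.58]. Speed limits (degrees/s): [159.86, 159.86, 180, 180, 180, 180].

### API

Orientations are given as a 3x3 rotation matrix whose columns are the frame's x, y, z axes.
In Python, from rig import bot gives the robot as it stands.
- The arm moves only by the tool servo_tool, never from a script. Its argument "increments" is a list of rows, each a list of 3 entries, a list of its own where there are three numbers: the closure, from 0 (fully open) to 1 (shut), then the shift along the tool's x, y, z in mm, then the turn about the tool's z in degrees. In form: [[claw, [x, y, z], turn], ...]. A call has 1 to 5 rows; each row shifts and turns the commanded pose from where the row before left it, along the tool's axes as they then stand; what a row does not reach is not made up. A row lasts 1/8 s, in which the tool goes at most 62.5 mm and 10.7 degrees, less where a joint would pass 70% of its speed; a pose out of reach is approached as far as the arm can. A call with a gripper value outside its range is refused whole. The fingers move at their own pace and stop on an object; the grip force is fixed at half the most. Time passes only in rows, so rows that do not move let the fingers close. It gives the time, the measured TCP pose, the force and the opening at its end, in the units of the state.
- bot.read_state(): the state, without advancing time (a new reading comes with each control period).
- bot.capture(name): name is "scene" or "top" or "wrist"; returns (picture, depth): 420x560x3 uint8, blue, green, red; 420x560 float32, m along the optical axis (not along the pixel's ray), 0 where there is no reading.
- bot.camera_info(name): a dict with "K" (3x3 intrinsics, pixels), "R" (3x3) and "t" (3): a world point X has camera coordinates R X + t; the wrist camera has in their place "mount" (4x4, takes a point from camera to tool coordinates, whose origin is the TCP and whose axes are the flange's). Camera axes: x right, y down, z forward; pixel columns grow to the right and rows downward; lengths in m; the calibration is good to about 2 mm. A picture is of the moment at which its call begins: read the wrist's pose just before it. camera_info takes no time and is no camera call.
- bot.hand_in(): hands the job in, once; it reports no verdict.
Trained networks look in the newest picture that a camera, given by its name, has taken for a name from the list of things; names that differ only in an ending like _2 or _b are one class to them, and where a whole thing is asked for, a point or a joint stands for the part that bears it (a point fixed in the world has none). Each returns a list of dicts, best first, with "p" (0 to 1); they miss things now and then, are a little off and sometimes report something else, mostly with a low value. They report only what shows in the picture. A call takes as long as a camera call. They do not tell look-alikes from the thing itself.
- bot.find_in(camera, thing): "bbox" ([left, top, right, bottom] in pixels, round what is visible of it).
- bot.trace(camera, thing): "region" (420x560 bool, what is visible of it) and "bbox" ([left, top, right, bottom] in pixels, round what is visible of it).
The state is a dict: "time_s": time; "joint_positions": joint angles; "qvel": joint speeds; "tau": joint torques, N m; "position": TCP position; "tcp_rot": TCP orientation; "force": force on the tool from outside, world axes, zero at the start; "moment": the same for the moment, N m; "opening": opening from 0.0 (shut) to 1.0 (fully open).
Only numpy, scipy, OpenCV 4.12 (cv2) and the standard library are available. Lean on these libraries where they do the work, as an engineer would, in place of code of your own. Each camera call takes 0.05 s, during which the arm holds its last target.

## Working session

There is one attempt and no reset: what is moved stays moved. The work goes in short steps, Python scripts to look and compute and a tool call to move; the robot and the scene stay as the last step left them, time stands still between calls to the robot, and variables do not carry over. Pictures are saved under pics/ and viewed, and the job is handed in when it is done.

Besides the shell and the picture viewer there is one more tool, called after "Call:" by a JSON object that holds its "name" and its "arguments". servo_tool: Moves the arm, as the interface text tells. Its arguments: {"type":"object","properties":{"increments":{"type":"array","items":{"type":"array"}}},"required":["increments"]}

```bash
ls; mkdir -p pics
python3 - <<'E'
from rig import bot
import cv2
s=bot.read_state()
for k,v in s.items(): print(k,v)
for c in ["scene","top","wrist"]:
    im,d=bot.capture(c); cv2.imwrite(f"pics/{c}0.png",im)
    i=bot.camera_info(c); print(c,{k:v.round(4).tolist() if hasattr(v,'round') else v for k,v in i.items()})
print(bot.hold_point_z)
E
```

```text
pics
time_s 0.0
joint_positions [ 6.52331449e+01  3.02791081e+01  8.21555611e+01 -1.95869533e-03
  6.76892745e+01 -1.02285038e+01]
qvel [-0.10204967 -0.01160957 -0.07159421  0.01132346 -0.1196756  -0.02293736]
tau [ 4.92776071e-04 -4.40044892e+01 -1.76591563e+01  6.33544824e-02
  5.83079411e-02 -1.74841193e-04]
position [0.15657651 0.60431772 0.22157469]
tcp_rot [[-9.67982941e-01  2.51014452e-01 -8.77515174e-04]
 [ 2.51015737e-01  9.67980986e-01 -1.97749978e-03]
 [ 3.53036980e-04 -2.13445618e-03 -9.99997660e-01]]
force [ 1.06542256 -0.48945853 -0.16011613]
moment [-0.06999057  0.02666521 -0.00479474]
opening 1.0014960387678025
scene {'K': [[390.0574, 0.0, 284.0518], [0.0, 390.0574, 208.9833], [0.0, 0.0, 1.0]], 'R': [[0.5961, -0.8029, -0.0096], [-0.6036, -0.4402, -0.6647], [0.5295, 0.402, -0.747]], 't': [-0.6642, 0.1689, 0.7988]}
top {'K': [[457.3014, 0.0, 275.8038], [0.0, 457.3014, 207.1066], [0.0, 0.0, 1.0]], 'R': [[0.0068, -1.0, 0.0048], [-0.9812, -0.0076, -0.1928], [0.1929, -0.0034, -0.9812]], 't': [-0.4224, 0.5241, 1.2833]}
wrist {'K': [[361.6616, 0.0, 281.1609], [0.0, 361.6616, 209.7645], [0.0, 0.0, 1.0]], 'mount': [[0.0008, -0.9651, -0.2619, 0.0712], [1.0, 0.0007, 0.0003, -0.0005], [-0.0001, -0.2619, 0.9651, -0.1627], [0.0, 0.0, 0.0, 1.0]]}
-0.0187
```

View pics/scene0.png

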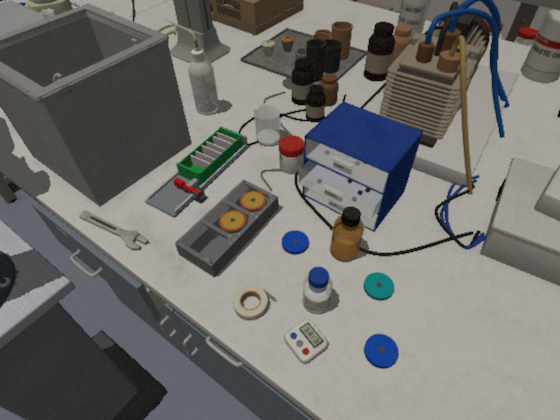

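View pics/top0.png

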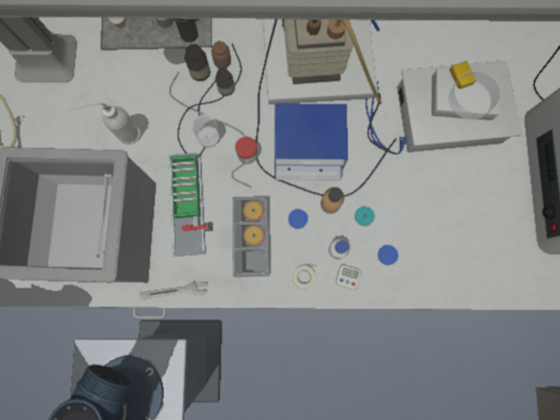

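View pics/wrist0.png

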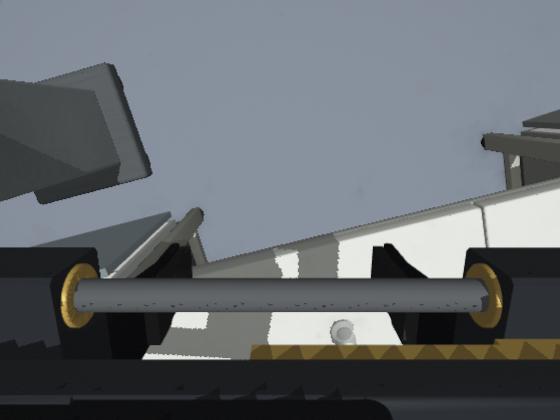

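```bash
cat > h.py <<'E'
from rig import bot
import numpy as np, cv2
def cam(name, st=None):
    i=bot.camera_info(name); K=np.array(i["K"])
    if name!="wrist":
        R=np.array(i["R"]);t=np.array(i["t"]); return K,R.T,-R.T@t   # cam->world
    st=st or bot.read_state()
    M=np.array(i["mount"]); Rt=np.array(st["tcp_rot"]);p=np.array(st["position"])
    return K,Rt@M[:3,:3],Rt@M[:3,3]+p
def snap(name,fn=None):
    st=bot.read_state(); im,d=bot.capture(name)
    if fn: cv2.imwrite("pics/"+fn,im)
    return im,d,cam(name,st)
def ray(c,u,v,z):
    K,R,o=c; r=R@np.linalg.inv(K)@np.array([u,v,1.]); return o+r*(z-o[2])/r[2]
def dep(c,d,u,v):
    K,R,o=c; u=np.asarray(u,float);v=np.asarray(v,float)
    z=d[v.astype(int),u.astype(int)]
    r=np.stack([(u-K[0,2])/K[0,0],(v-K[1,2])/K[1,1],np.ones_like(u)],-1)*z[...,None]
    return r@R.T+o
def proj(c,X):
    K,R,o=c; q=K@(R.T@(np.asarray(X)-o)); return q[:2]/q[2]
def S():
    s=bot.read_state(); print("t",round(s["time_s"],2),"p",np.round(s["position"],4),"f",np.round(s["force"],1),"op",round(s["opening"],3),"yaw x",np.round(s["tcp_rot"][:,0],3),"j",np.round(s["joint_positions"],1))
    return s
E
python3 - <<'E'
from h import *
im,d,c=snap("top")
for n in ["filter_disc_1","disc_block","cassette","lock_bar","powder_jar","amber_bottle"]:
    for r in bot.trace("top",n)[:4]:
        v,u=np.nonzero(r["region"]); P=dep(c,d,u,v)
        print(n,round(r["p"],2),np.round(r["bbox"]),"med",np.median(P,0).round(3),"lo",np.percentile(P,2,axis=0).round(3),"hi",np.percentile(P,98,axis=0).round(3))
x0,y0,x1,y1=160,140,285,290
cv2.imwrite("pics/topz.png",cv2.resize(im[y0:y1,x0:x1],None,fx=4.5,fy=3.9,interpolation=cv2.INTER_CUBIC))
E
```

```text
filter_disc_1 0.88 [241. 224. 262. 247.] med [ 0.445 -0.353  0.044] lo [ 0.419 -0.38   0.038] hi [ 0.472 -0.327  0.05 ]
filter_disc_1 0.7 [242. 203. 261. 220.] med [ 0.518 -0.35   0.043] lo [ 0.49  -0.378  0.037] hi [ 0.545 -0.325  0.049]
filter_disc_1 0.54 [354. 208. 374. 226.] med [ 0.51  -0.684  0.01 ] lo [ 0.483 -0.711  0.003] hi [ 0.538 -0.656  0.016]
filter_disc_1 0.51 [285. 212. 308. 231.] med [ 0.5   -0.482  0.01 ] lo [ 0.473 -0.51   0.002] hi [ 0.527 -0.456  0.016]
disc_block 0.66 [232. 198. 273. 277.] med [ 0.419 -0.335  0.039] lo [ 0.33  -0.396 -0.001] hi [ 0.555 -0.29   0.048]
cassette 0.66 [173. 158. 202. 218.] med [ 0.593 -0.143  0.021] lo [ 0.501 -0.187  0.006] hi [ 0.677 -0.106  0.05 ]
lock_bar 0.58 [180. 215. 206. 230.] med [ 0.473 -0.179  0.026] lo [ 0.461 -0.21   0.004] hi [ 0.501 -0.147  0.037]
powder_jar 0.64 [238. 139. 259. 162.] med [ 0.694 -0.329  0.078] lo [ 0.67  -0.356  0.025] hi [ 0.73  -0.3    0.085]
amber_bottle 0.85 [319. 190. 346. 216.] med [ 0.538 -0.576  0.097] lo [ 0.518 -0.609  0.016] hi [ 0.568 -0.552  0.129]
```

View pics/topz.png

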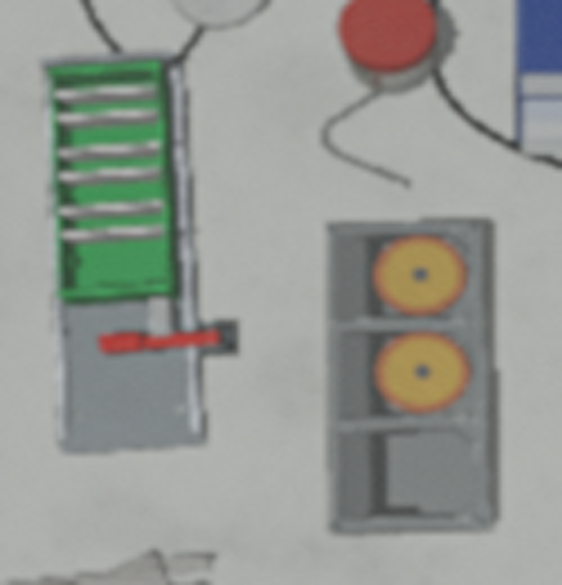

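Call:
{"name": "servo_tool", "arguments": {"increments": [[0, [0, 0, -60], 0], [0, [0, 0, -60], 0], [0, [0, 0, -60], 0], [0, [0, 0, -60], 0], [0, [0, 0, 0], 0]]}}

```text
time_s: 1.12
position: [0.1576, 0.6068, 0.4696]
tcp_rot: [[-0.968, 0.251, 0.006], [0.251, 0.968, 0.013], [-0.002, 0.014, -1.0]]
force: [0.1, -0.4, -0.9]
opening: 0.997
```

```bash
cat >> h.py <<'E'
def plan(X,ya=None):
    """ya: desired angle of tool y in world deg. shift in current tool frame (mm), then turn"""
    s=S(); Rt=np.array(s["tcp_rot"]); d=np.array(X)-s["position"]
    cur=np.degrees(np.arctan2(Rt[1,1],Rt[0,1]))
    turn=None if ya is None else -((ya-cur+180)%360-180)
    print("shift mm (now)",(Rt.T@d*1000).round(1),"tooly",cur.round(2),"turn",None if turn is None else round(turn,2))
E
python3 -c "
from h import *
plan([.36,.3,.47]);plan([.43,-.13,.42],0)"
```

```text
t 1.12 p [0.1576 0.6068 0.4696] f [ 0.1 -0.4 -0.9] op 0.997 yaw x [-0.968  0.251 -0.002] j [ 65.2  20.7  60.    0.   98.5 -10.2]
shift mm (now) [-272.9 -246.2   -3.1] tooly 75.47 turn None
t 1.12 p [0.1576 0.6068 0.4696] f [ 0.1 -0.4 -0.9] op 0.997 yaw x [-0.968  0.251 -0.002] j [ 65.2  20.7  60.    0.   98.5 -10.2]
shift mm (now) [-448.4 -645.5   41.9] tooly 75.47 turn 75.47
```

Call:
{"name": "servo_tool", "arguments": {"increments": [[0, [-39, -35, 0], 0], [0, [-39, -35, 0], 0], [0, [-39, -35, 0], 0], [0, [-39, -35, 0], 0], [0, [-39, -35, 0], 0]]}}

```text
time_s: 1.75
position: [0.302, 0.3848, 0.4614]
tcp_rot: [[-0.968, 0.251, -0.001], [0.251, 0.968, -0.001], [0.001, -0.001, -1.0]]
force: [0.6, -0.2, 0.0]
opening: 0.999
```

Call:
{"name": "servo_tool", "arguments": {"increments": [[0, [-39, -35, 0], 0], [0, [-39, -35, 0], 0], [0, [0, 0, 0], 10], [0, [0, 0, 0], 10], [0, [0, 0, 0], 10]]}}

```text
time_s: 2.38
position: [0.3593, 0.2987, 0.4614]
tcp_rot: [[-0.708, 0.706, -0.002], [0.706, 0.708, -0.001], [0.001, -0.002, -1.0]]
force: [1.0, 0.1, 0.7]
opening: 1.001
```

```bash
python3 -c "
from h import *
plan([.42,-.13,.45],0)"
```

```text
t 2.38 p [0.3593 0.2987 0.4614] f [1.  0.1 0.7] op 1.001 yaw x [-0.708  0.706  0.001] j [ 26.    5.6  81.3   0.   93.3 -19.1]
shift mm (now) [-345.7 -260.7   11.7] tooly 45.08 turn 45.08
```

Call:
{"name": "servo_tool", "arguments": {"increments": [[0, [-43, -32, 0], 0], [0, [-43, -33, 0], 0], [0, [-43, -32, 0], 0], [0, [-43, -33, 0], 0], [0, [-43, -33, 0], 0]]}}

```text
time_s: 3.0
position: [0.398, 0.0308, 0.4616]
tcp_rot: [[-0.713, 0.701, -0.001], [0.701, 0.713, 0.0], [0.001, -0.001, -1.0]]
force: [0.5, -0.7, 0.4]
opening: 0.997
```

Call:
{"name": "servo_tool", "arguments": {"increments": [[0, [-43, -32, 0], 0], [0, [-43, -33, 0], 0], [0, [-44, -33, 0], 0], [0, [0, 0, 0], 10], [0, [0, 0, 0], 10]]}}

```text
time_s: 3.62
position: [0.4219, -0.1295, 0.4611]
tcp_rot: [[-0.423, 0.906, -0.002], [0.906, 0.423, 0.002], [0.002, -0.002, -1.0]]
force: [-0.1, 1.1, 0.1]
opening: 0.998
```

Call:
{"name": "servo_tool", "arguments": {"increments": [[0, [0, 0, 0], 10], [0, [0, 0, 0], 10], [0, [0, 0, 0], 5], [0, [0, 0, 0], 0]]}}

```text
time_s: 4.12
position: [0.422, -0.1285, 0.4616]
tcp_rot: [[-0.009, 1.0, -0.002], [1.0, 0.009, 0.001], [0.001, -0.002, -1.0]]
force: [-0.7, 0.4, -0.4]
opening: 1.002
```

```bash
python3 -c "
from h import *
S();snap('wrist','w1.png');snap('scene','s1.png')"
```

```text
t 4.12 p [ 0.422  -0.1285  0.4616] f [-0.7  0.4 -0.4] op 1.002 yaw x [-0.009  1.     0.001] j [-31.5   3.   84.1  -0.   93.  -32. ]
```

View pics/w1.png

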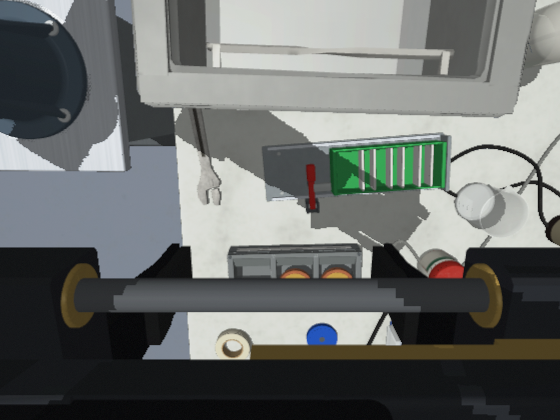

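View pics/s1.png

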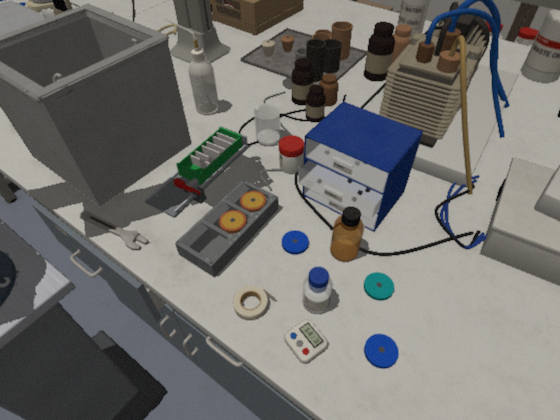

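```bash
cat > m1.py <<'E'
from h import *
im,d,c=snap("wrist","w2.png")
hsv=cv2.cvtColor(im,cv2.COLOR_BGR2HSV)
red=((hsv[...,0]<8)|(hsv[...,0]>172))&(hsv[...,1]>140)&(hsv[...,2]>50)
red[:130]=0;red[230:]=0
gr=(hsv[...,0]>50)&(hsv[...,0]<80)&(hsv[...,1]>120); gr[230:]=0
for n,m in (("red",red),("green",gr)):
    v,u=np.nonzero(m);P=dep(c,d,u,v);print(n,len(u),[u.min(),u.max(),v.min(),v.max()],P.min(0).round(3),P.max(0).round(3))
    if n=="red":
        for vv in range(v.min(),v.max()+1,3):
            q=P[v==vv]; print(vv,u[v==vv].min(),u[v==vv].max(),q.mean(0).round(4),q[:,2].max().round(3))
    else:
        top=P[:,2]>0.036; q=P[top]; 
        r=cv2.minAreaRect((q[:,:2]*1000).astype(np.float32)); print("top rect",r)
        print(q[:,2].mean())
E
python3 m1.py
```

```text
red 284 [np.int64(306), np.int64(314), np.int64(164), np.int64(208)] [ 0.463 -0.216  0.014] [ 0.479 -0.14   0.037]
164 308 312 [ 0.4698 -0.1402  0.028 ] 0.03
167 306 313 [ 0.4686 -0.1443  0.0338] 0.036
170 306 314 [ 0.4696 -0.1493  0.0337] 0.037
173 307 314 [ 0.4705 -0.1539  0.0356] 0.037
176 307 314 [ 0.4707 -0.159   0.0352] 0.037
179 307 314 [ 0.4708 -0.164   0.0349] 0.037
182 308 313 [ 0.4716 -0.1705  0.0271] 0.028
185 308 312 [ 0.4711 -0.1759  0.0257] 0.027
188 309 312 [ 0.472  -0.1809  0.0267] 0.027
191 309 313 [ 0.473  -0.186   0.0268] 0.028
194 309 313 [ 0.4731 -0.1911  0.027 ] 0.028
197 309 314 [ 0.4742 -0.1964  0.0267] 0.027
200 309 314 [ 0.4743 -0.2014  0.0276] 0.029
203 309 314 [ 0.4746 -0.2071  0.0259] 0.028
206 310 314 [ 0.4755 -0.2119  0.0276] 0.029
green 3395 [np.int64(329), np.int64(445), np.int64(141), np.int64(194)] [ 0.422 -0.186  0.009] [ 0.695 -0.058  0.625]
top rect ((550.2255859375, -135.8663787841797), (112.57276916503906, 278.9442443847656), 80.72067260742188)
0.051676493371254816
```

```bash
python3 -c "
from h import *
plan([.4702,-.154,.12],5.4)"
```

```text
t 4.28 p [ 0.4222 -0.1286  0.4621] f [-0.5 -0.3  0.8] op 1.004 yaw x [-0.009  1.     0.   ] j [-31.5   3.   84.1  -0.   93.  -32. ]
shift mm (now) [-26.  48. 342.] tooly 0.52 turn -4.88
```

Call:
{"name": "servo_tool", "arguments": {"increments": [[0.66, [-13, 24, 40], 0], [0.66, [-13, 24, 55], 0], [0.66, [0, 0, 60], 0], [0.66, [0, 0, 60], 0], [0.66, [0, 0, 60], -4.9]]}}

```text
time_s: 4.9
position: [0.4709, -0.1545, 0.1859]
tcp_rot: [[-0.097, 0.995, 0.001], [0.995, 0.097, -0.001], [-0.001, 0.001, -1.0]]
force: [-0.1, -0.8, 0.3]
opening: 0.518
```

Call:
{"name": "servo_tool", "arguments": {"increments": [[0.66, [0, 0, 55], 0], [0.66, [0, 0, 12], 0], [0.66, [0, 0, 0], 0]]}}

```text
time_s: 5.28
position: [0.4711, -0.1546, 0.1208]
tcp_rot: [[-0.094, 0.996, -0.0], [0.996, 0.094, 0.0], [0.0, -0.0, -1.0]]
force: [0.1, 0.3, 1.1]
opening: 0.348
```

```bash
python3 -c "
from h import *
plan([.4702,-.154,.017],5.4);snap('wrist','w3.png');snap('scene','s3.png')"
```

```text
t 5.28 p [ 0.4711 -0.1546  0.1208] f [0.1 0.3 1.1] op 0.348 yaw x [-0.094  0.996  0.   ] j [-31.1  29.6 105.9   0.   44.5 -36.5]
shift mm (now) [  0.6  -0.8 103.8] tooly 5.38 turn -0.02
```

View pics/w3.png

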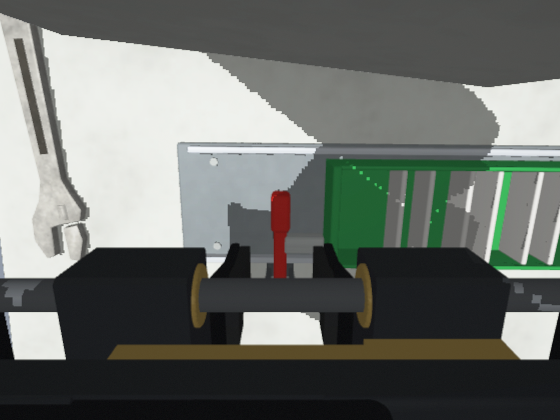

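View pics/s3.png

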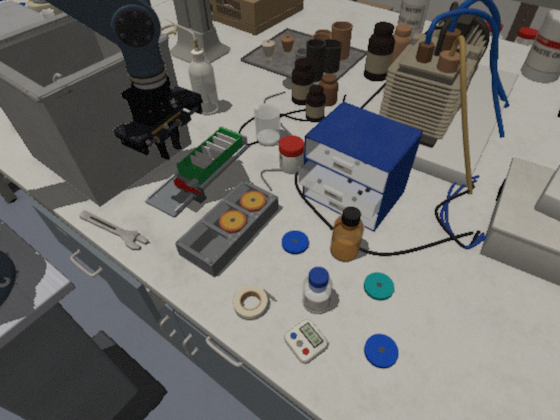

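```bash
cat > m2.py <<'E'
from h import *
im,d,c=snap("wrist")
hsv=cv2.cvtColor(im,cv2.COLOR_BGR2HSV)
red=((hsv[...,0]<8)|(hsv[...,0]>172))&(hsv[...,1]>140)&(hsv[...,2]>50)
red[:150]=0;red[275:]=0;red[:,:240]=0;red[:,320:]=0
v,u=np.nonzero(red);P=dep(c,d,u,v)
k=P[:,2]>0.031
print("grip top",P[k].min(0).round(4),P[k].max(0).round(4),np.median(P[k],0).round(4))
gr=(hsv[...,0]>45)&(hsv[...,0]<85)&(hsv[...,1]>100); gr[275:]=0;gr[:155]=0;gr[:,:320]=0
v,u=np.nonzero(gr);P=dep(c,d,u,v)
a=np.radians(5.4);ex=np.array([np.cos(a),np.sin(a),0]);ey=np.array([-ex[1],ex[0],0])
k=P[:,2]>.035; Q=P[k]
print("wall top y'",np.percentile(Q@ey,[1,5,50,95,99]).round(4),"x' ",np.percentile(Q@ex,[0,.5,2,50]).round(4),"z",np.percentile(Q[:,2],[50,90,99]).round(4))
# profile along row in middle
for r in (200,215,230):
    uu=np.arange(315,560,1);vv=np.full_like(uu,r);p=dep(c,d,uu,vv)
    hi=p[:,2]>.03
    e=np.nonzero(np.diff(hi.astype(int)))[0]
    print(r,[(int(uu[i]),bool(hi[i+1]),round(float(p[i+hi[i+1]]@ex),4),round(float(p[i+hi[i+1]]@ey),4),round(float(p[i+hi[i+1],2]),4)) for i in e])
# wall yaw
for side,(lo,hi) in {"far":(160,172)}.items():
    pts=[]
    for uu in range(345,555,10):
        col=np.nonzero(gr[155:190,uu])[0]
        if len(col): pts.append(dep(c,d,[uu],[155+col[0]+1])[0])
    pts=np.array(pts);pts=pts[pts[:,2]>.03];print(len(pts),np.degrees(np.polyfit(pts[:,0],pts[:,1],1)[0]))
E
python3 m2.py
```

```text
grip top [ 0.4629 -0.1677  0.0312] [ 0.4778 -0.0844  0.285 ] [ 0.4702 -0.1531  0.0351]
wall top y' [-0.2358 -0.2345 -0.1665 -0.1615 -0.1278] x'  [0.455  0.455  0.479  0.5338] z [0.0444 0.0489 0.285 ]
200 [(325, True, 0.4883, -0.1897, 0.0318), (337, False, 0.4935, -0.1856, 0.0488), (390, True, 0.5358, -0.1902, 0.03), (401, False, 0.5386, -0.1871, 0.0428), (416, True, 0.5546, -0.1902, 0.0302), (429, False, 0.5582, -0.1872, 0.0423), (453, True, 0.5816, -0.1902, 0.03), (468, False, 0.5851, -0.1871, 0.0426), (480, True, 0.6003, -0.1898, 0.0318), (495, False, 0.6037, -0.1871, 0.0428), (517, True, 0.6277, -0.19, 0.0309), (534, False, 0.6301, -0.1869, 0.0436), (542, True, 0.6463, -0.1902, 0.0303)]
215 [(324, True, 0.4882, -0.2014, 0.0302), (336, False, 0.4933, -0.1962, 0.0485), (389, True, 0.5358, -0.2014, 0.0306), (400, False, 0.5393, -0.1982, 0.0416), (415, True, 0.5546, -0.2012, 0.0312), (427, False, 0.5577, -0.1978, 0.0431), (451, True, 0.5811, -0.2013, 0.0309), (465, False, 0.5847, -0.198, 0.0422), (478, True, 0.6007, -0.2012, 0.0314), (492, False, 0.6036, -0.198, 0.0423), (514, True, 0
[... 399 characters left out ...]
2126, 0.0319), (463, False, 0.5847, -0.2091, 0.0423), (475, True, 0.6001, -0.2127, 0.0315), (490, False, 0.6034, -0.2088, 0.0431), (511, True, 0.6269, -0.2128, 0.0313), (528, False, 0.6316, -0.2095, 0.0413), (536, True, 0.6464, -0.2132, 0.0301), (555, False, 0.6504, -0.2093, 0.0418), (557, True, 0.6612, -0.2129, 0.0312)]Traceback (most recent call last):
  File "m2.py", line 26, in <module>
    pts=np.array(pts);pts=pts[pts[:,2]>.03];print(len(pts),np.degrees(np.polyfit(pts[:,0],pts[:,1],1)[0]))
                                                                      ~~~~~~~~~~^^^^^^^^^^^^^^^^^^^^^
    raise TypeError("expected non-empty vector for x")
TypeError: expected non-empty vector for x
```

Call:
{"name": "servo_tool", "arguments": {"increments": [[0.66, [0, -1, 50], 0], [0.66, [0, 0, 30], 0], [0.66, [0, 0, 15], 0], [0.66, [0, 0, 7], 0], [0.66, [0, 0, 0], 0]]}}

```text
time_s: 6.05
position: [0.4703, -0.1548, 0.0192]
tcp_rot: [[-0.094, 0.996, 0.001], [0.996, 0.094, -0.001], [-0.001, 0.001, -1.0]]
force: [-1.2, 0.6, -0.0]
opening: 0.337
```

Call:
{"name": "servo_tool", "arguments": {"increments": [[1, [0, 0, 0], 0], [1, [0, 0, 0], 0], [1, [0, 0, 0], 0]]}}

```text
time_s: 6.42
position: [0.4703, -0.1547, 0.0192]
tcp_rot: [[-0.093, 0.996, 0.002], [0.996, 0.093, -0.001], [-0.001, 0.001, -1.0]]
force: [0.3, 0.4, 3.7]
opening: 0.158
```

Call:
{"name": "servo_tool", "arguments": {"increments": [[1, [-1.8, 0, -10], 0], [1, [-3.4, 0, -9.5], 0], [1, [-5.1, 0, -8.8], 0], [1, [-6.5, 0, -7.8], 0], [1, [-7.7, 0, -6.5], 0]]}}

```text
time_s: 7.05
position: [0.4722, -0.179, 0.0617]
tcp_rot: [[-0.093, 0.996, 0.001], [0.996, 0.093, 0.0], [0.0, 0.001, -1.0]]
force: [4.7, 1.2, -7.2]
opening: 0.154
```

Call:
{"name": "servo_tool", "arguments": {"increments": [[1, [-8.8, 0, -5.1], 0], [1, [-9.6, 0, -3.5], 0], [1, [-9.9, 0, -1.8], 0], [1, [-10.2, 0, 0], 0], [1, [-8, 0, 1.3], 0]]}}

```text
time_s: 7.68
position: [0.4762, -0.2249, 0.0719]
tcp_rot: [[-0.093, 0.996, 0.0], [0.996, 0.093, 0.001], [0.001, 0.0, -1.0]]
force: [2.8, 3.5, 6.7]
opening: 0.155
```

Call:
{"name": "servo_tool", "arguments": {"increments": [[1, [0, 0, 0], 0], [1, [0, 0, 0], 0]]}}

```text
time_s: 7.92
position: [0.4763, -0.2256, 0.0718]
tcp_rot: [[-0.094, 0.996, 0.001], [0.996, 0.094, -0.001], [-0.001, 0.001, -1.0]]
force: [2.3, 1.5, 5.8]
opening: 0.161
```

```bash
python3 -c "
from h import *
S();im,d,c=snap('scene','s4.png');cv2.imwrite('pics/s4z.png',cv2.resize(im[60:260,100:320],None,fx=3,fy=3))"
```

```text
t 7.92 p [ 0.4763 -0.2256  0.0718] f [2.3 1.5 5.8] op 0.161 yaw x [-0.094  0.996 -0.001] j [-37.5  36.1 103.3  -0.   40.5 -42.9]
```

View pics/s4z.png

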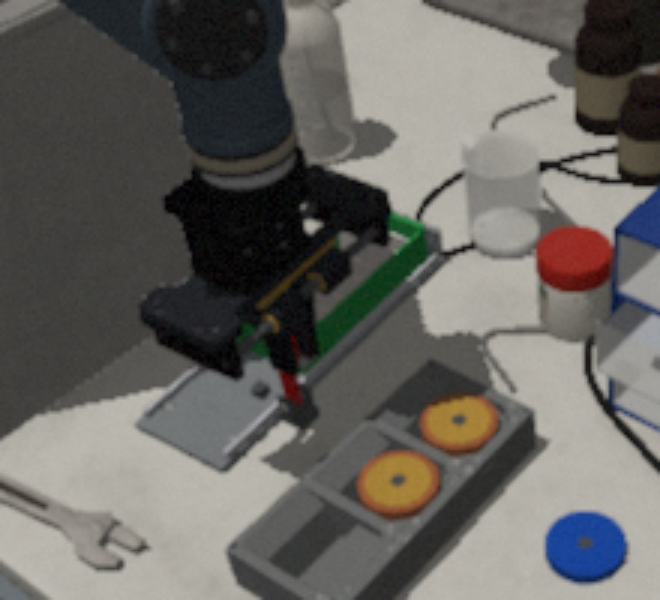

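Call:
{"name": "servo_tool", "arguments": {"increments": [[0.6, [0, 0, 0], 0], [0.6, [0, 0, 0], 0], [0.6, [0, 0, -30], 0], [0.6, [0, 0, -50], 0], [0.6, [40, 0, -20], 0]]}}

```text
time_s: 8.6
position: [0.4745, -0.1884, 0.1729]
tcp_rot: [[-0.09, 0.996, 0.005], [0.996, 0.09, -0.005], [-0.005, 0.005, -1.0]]
force: [0.0, 0.5, 0.6]
opening: 0.395
```

```bash
cat > m3.py <<'E'
from h import *
import sys
im,d,c=snap("wrist",sys.argv[1])
hsv=cv2.cvtColor(im,cv2.COLOR_BGR2HSV)
a=np.radians(5.4);ex=np.array([np.cos(a),np.sin(a),0]);ey=np.array([-ex[1],ex[0],0])
gr=(hsv[...,0]>45)&(hsv[...,0]<85)&(hsv[...,1]>100); gr[270:]=0
v,u=np.nonzero(gr);P=dep(c,d,u,v);X=P@ex;Y=P@ey;Z=P[:,2]
k=(Z>.040)&(Z<.052)&(X>.37)
print("x'",np.percentile(X[k],[.2,1,50]).round(4),"y'",np.percentile(Y[k],[.2,1,50,99,99.8]).round(4))
for x in np.arange(.40,.66,.02):
    q=k&(abs(X-x)<.003)
    if q.sum()>3: print(round(x,3),q.sum(),Y[q].min().round(4),Y[q].max().round(4))
S()
E
python3 m3.py w5.png; python3 -c "
from h import *
plan([.5304,-.1497,.12])"
```

```text
x' [0.4879 0.4881 0.5974] y' [-0.236  -0.2358 -0.1992 -0.1623 -0.1622]
0.5 52 -0.2348 -0.1622
0.52 50 -0.2345 -0.1623
0.54 65 -0.2358 -0.1624
0.56 65 -0.236 -0.1624
0.58 63 -0.2357 -0.1625
0.6 52 -0.2361 -0.1633
0.62 58 -0.2361 -0.1633
0.64 51 -0.2361 -0.1634
t 8.65 p [ 0.4717 -0.1814  0.1736] f [-1.4  3.   1. ] op 0.4 yaw x [-0.093  0.996  0.001] j [-3.38e+01  2.51e+01  1.02e+02  1.00e-01  5.28e+01 -3.92e+01]
t 8.65 p [ 0.4717 -0.1814  0.1736] f [-1.4  3.   1. ] op 0.4 yaw x [-0.093  0.996  0.001] j [-3.38e+01  2.51e+01  1.02e+02  1.00e-01  5.28e+01 -3.92e+01]
shift mm (now) [26.  61.3 53.7] tooly 5.36 turn None
```

View pics/w5.png

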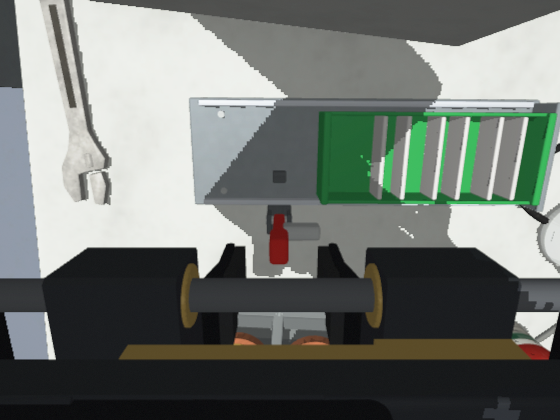

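Call:
{"name": "servo_tool", "arguments": {"increments": [[1, [13, 31, 10], 0], [1, [13, 30, 20], 0], [1, [0, 0, 20], 0], [1, [0, 0, 0], 0], [1, [0, 0, 0], 0]]}}

```text
time_s: 9.28
position: [0.5305, -0.154, 0.1205]
tcp_rot: [[-0.093, 0.996, -0.001], [0.996, 0.093, 0.0], [0.0, -0.001, -1.0]]
force: [0.4, 0.2, 1.0]
opening: 0.011
```

```bash
python3 -c "
from h import *
plan([.5304,-.1497,.025],5.2);snap('wrist','w6.png')"
```

```text
t 9.28 p [ 0.5305 -0.154   0.1205] f [0.4 0.2 1. ] op 0.011 yaw x [-0.093  0.996  0.   ] j [-27.8  32.9  97.9  -0.   49.3 -33.1]
shift mm (now) [ 4.2  0.4 95.5] tooly 5.35 turn 0.15
```

View pics/w6.png

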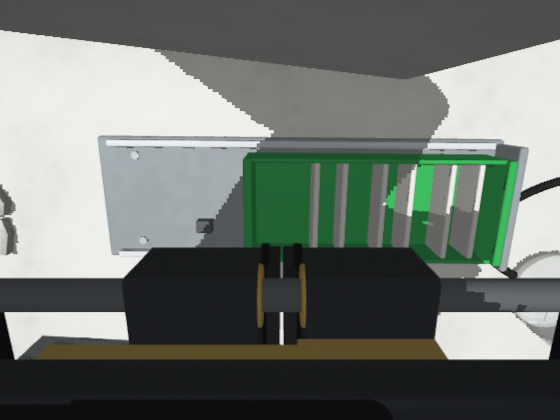

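Call:
{"name": "servo_tool", "arguments": {"increments": [[1, [4, 0, 40], 0], [1, [0, 0, 25], 0], [1, [0, 0, 15], 0], [1, [0, 0, 12], 0], [1, [0, 0, 0], 0]]}}

```text
time_s: 9.95
position: [0.5304, -0.1499, 0.028]
tcp_rot: [[-0.093, 0.996, -0.0], [0.996, 0.093, 0.0], [0.0, -0.0, -1.0]]
force: [-0.0, -0.6, -1.2]
opening: 0.002
```

Call:
{"name": "servo_tool", "arguments": {"increments": [[1, [0, -12, 0], 0], [1, [0, -22, 0], 0], [1, [0, -25, 0], 0], [1, [0, -25, 0], 0], [1, [0, -15, 0], 0]]}}

```text
time_s: 10.58
position: [0.4315, -0.1594, 0.0292]
tcp_rot: [[-0.092, 0.996, 0.002], [0.996, 0.092, -0.001], [-0.001, 0.002, -1.0]]
force: [2.2, 1.0, -0.4]
opening: 0.01
```

Call:
{"name": "servo_tool", "arguments": {"increments": [[1, [0, -2, 0], 0], [1, [0, 0, 0], 0]]}}

```text
time_s: 10.82
position: [0.4301, -0.1594, 0.0284]
tcp_rot: [[-0.093, 0.996, 0.0], [0.996, 0.093, -0.0], [-0.0, 0.0, -1.0]]
force: [0.7, 0.8, -0.2]
opening: 0.01
```

Call:
{"name": "servo_tool", "arguments": {"increments": [[1, [0, -2, 0], 0], [1, [0, -2, 0], 0], [1, [0, 0, 0], 0]]}}

```text
time_s: 11.2
position: [0.4265, -0.1598, 0.0282]
tcp_rot: [[-0.094, 0.996, 0.001], [0.996, 0.094, -0.001], [-0.001, 0.001, -1.0]]
force: [2.1, 0.3, 0.4]
opening: 0.004
```

Call:
{"name": "servo_tool", "arguments": {"increments": [[1, [0, -1.5, 0], 0], [1, [0, 0, 0], 0]]}}

```text
time_s: 11.45
position: [0.4247, -0.1599, 0.0283]
tcp_rot: [[-0.093, 0.996, 0.0], [0.996, 0.093, -0.0], [-0.0, 0.0, -1.0]]
force: [1.0, -0.7, -0.2]
opening: 0.002
```

Call:
{"name": "servo_tool", "arguments": {"increments": [[1, [0, -1.5, 0], 0], [1, [0, -1.5, 0], 0], [1, [0, 0, 0], 0]]}}

```text
time_s: 11.82
position: [0.4227, -0.1603, 0.0283]
tcp_rot: [[-0.092, 0.996, 0.003], [0.996, 0.092, -0.001], [-0.001, 0.003, -1.0]]
force: [5.7, 2.5, -1.3]
opening: 0.004
```

Call:
{"name": "servo_tool", "arguments": {"increments": [[1, [0, -1.5, 0], 0], [1, [0, -1.5, 0], 0], [1, [0, 0, 0], 0]]}}

```text
time_s: 12.2
position: [0.4228, -0.1615, 0.0286]
tcp_rot: [[-0.091, 0.996, 0.009], [0.996, 0.091, -0.004], [-0.004, 0.008, -1.0]]
force: [12.6, 6.9, -3.7]
opening: -0.001
```

Call:
{"name": "servo_tool", "arguments": {"increments": [[1, [0, 8, 0], 0], [1, [0, 0, -30], 0], [1, [0, 0, -50], 0], [1, [0, 0, -60], 0], [1, [-20, 0, -20], 0]]}}

```text
time_s: 12.82
position: [0.4277, -0.1786, 0.1911]
tcp_rot: [[-0.095, 0.995, 0.001], [0.995, 0.095, -0.001], [-0.001, 0.001, -1.0]]
force: [0.2, -1.1, -1.2]
opening: 0.005
```

Call:
{"name": "servo_tool", "arguments": {"increments": [[1, [0, 0, 0], 0]]}}

```text
time_s: 12.95
position: [0.4286, -0.1805, 0.1896]
tcp_rot: [[-0.092, 0.996, 0.002], [0.996, 0.092, -0.002], [-0.002, 0.002, -1.0]]
force: [0.7, -0.2, -0.7]
opening: 0.002
```

```bash
cat > m4.py <<'E'
from h import *
import sys
st=S()
im,d,c=snap("wrist",sys.argv[1])
hsv=cv2.cvtColor(im,cv2.COLOR_BGR2HSV)
a=np.radians(5.2);ex=np.array([np.cos(a),np.sin(a),0]);ey=np.array([-ex[1],ex[0],0])
gr=(hsv[...,0]>45)&(hsv[...,0]<85)&(hsv[...,1]>100); gr[245:]=0
v,u=np.nonzero(gr);P=dep(c,d,u,v);X=P@ex;Y=P@ey;Z=P[:,2]
k=(Z>.040)&(Z<.052)
print("x'",np.percentile(X[k],[.2,1,50]).round(4),"y'",np.percentile(Y[k],[.2,1,50,99,99.8]).round(4))
e=[]
for x in np.arange(.38,.56,.01):
    q=k&(abs(X-x)<.003)
    if q.sum()>3 and Y[q].max()>-.17: e.append((x,Y[q].max()))
e=np.array(e);print("edge yaw",5.2+np.degrees(np.polyfit(e[:,0],e[:,1],1)[0]))
vv,uu=np.mgrid[0:240,0:560];A=dep(c,d,uu,vv);AX=A@ex;AY=A@ey
for y in (-.185,-.195,-.205,-.215):
    q=(abs(AY-y)<.002)&(A[...,2]>.036)&(A[...,2]<.052)&(AX>.36)&(AX<.6)
    xs=np.sort(AX[q]); 
    if len(xs)<5: continue
    g=np.nonzero(np.diff(xs)>.005)[0]; s=np.r_[0,g+1];t=np.r_[g,len(xs)-1]
    print(y,[(xs[i].round(4),xs[j].round(4)) for i,j in zip(s,t)])
E
python3 m4.py w7.png
```

```text
t 12.95 p [ 0.4286 -0.1805  0.1896] f [ 0.7 -0.2 -0.7] op 0.002 yaw x [-0.092  0.996 -0.002] j [-36.6  20.8 106.6  -0.   52.4 -41.9]
x' [0.3917 0.3921 0.496 ] y' [-0.2335 -0.2333 -0.1952 -0.1594 -0.1594]
edge yaw 5.011773783282658
-0.185 [(np.float64(0.3922), np.float64(0.3978)), (np.float64(0.4392), np.float64(0.4426)), (np.float64(0.4581), np.float64(0.4622)), (np.float64(0.4851), np.float64(0.4887)), (np.float64(0.5039), np.float64(0.5076)), (np.float64(0.5309), np.float64(0.5353)), (np.float64(0.5498), np.float64(0.5539)), (np.float64(0.565), np.float64(0.5714))]
-0.195 [(np.float64(0.3921), np.float64(0.3978)), (np.float64(0.4393), np.float64(0.4427)), (np.float64(0.4581), np.float64(0.4618)), (np.float64(0.4849), np.float64(0.4884)), (np.float64(0.5042), np.float64(0.5075)), (np.float64(0.5307), np.float64(0.5353)), (np.float64(0.5498), np.float64(0.5538)), (np.float64(0.5652), np.float64(0.5711))]
-0.205 [(np.float64(0.392), np.float64(0.3977)), (np.float64(0.4391), np.float64(0.4431)), (np.float64(0.4581), np.float64(0.4613)), (np.float64(0.4849), np.float64(0.4883)), (np.float64(0.5037), np.float64(0.5076)), (np.float64(0.5307), np.float64(0.5346)), (np.float64(0.5495), np.float64(0.5537)), (np.float64(0.5648), np.float64(0.5709))]
-0.215 [(np.float64(0.3918), np.float64(0.3977)), (np.float64(0.439), np.float64(0.4425)), (np.float64(0.4581), np.float64(0.4617)), (np.float64(0.4849), np.float64(0.4888)), (np.float64(0.5038), np.float64(0.5075)), (np.float64(0.5307), np.float64(0.5347)), (np.float64(0.5498), np.float64(0.5539)), (np.float64(0.5646), np.float64(0.5714))]
```

View pics/w7.png

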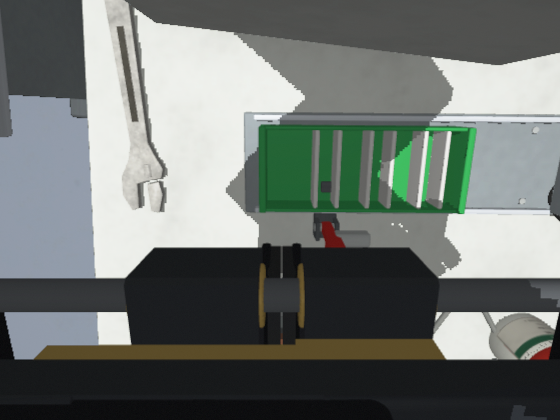

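Call:
{"name": "servo_tool", "arguments": {"increments": [[1, [-45, 5, -6], 0], [1, [-45, 5, -6], 0], [1, [-45, 5, -6], 0], [1, [-45, 5, -6], 0], [1, [-45, 5, -6], 2]]}}

```text
time_s: 13.62
position: [0.4731, -0.4002, 0.2151]
tcp_rot: [[-0.058, 0.998, -0.005], [0.998, 0.058, 0.006], [0.006, -0.004, -1.0]]
force: [0.9, -0.5, -0.2]
opening: 0.007
```

Call:
{"name": "servo_tool", "arguments": {"increments": [[1, [0, 0, 0], 0], [1, [0, 0, 0], 0]]}}

```text
time_s: 13.88
position: [0.4728, -0.3988, 0.2155]
tcp_rot: [[-0.059, 0.998, -0.004], [0.998, 0.059, 0.006], [0.006, -0.004, -1.0]]
force: [0.3, 0.3, -0.2]
opening: 0.003
```

```bash
python3 -c "
from h import *
S();snap('wrist','w8.png')"
```

```text
t 13.88 p [ 0.4728 -0.3988  0.2155] f [ 0.3  0.3 -0.2] op 0.003 yaw x [-0.059  0.998  0.006] j [-50.5  30.3  83.2   0.   66.9 -53.9]
```

View pics/w8.png

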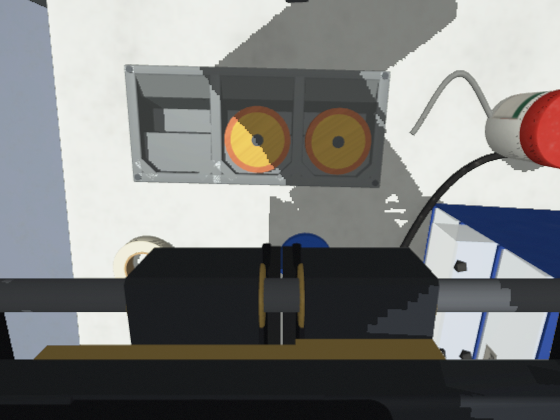

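```bash
cat > m5.py <<'E'
from h import *
import sys
def block(c,d,im,rows=245):
    vv,uu=np.mgrid[0:rows,0:560];A=dep(c,d,uu,vv);Z=A[...,2]
    m=((Z>.039)&(Z<.049)&(d[:rows]>0)).astype(np.uint8)
    n,l,s,_=cv2.connectedComponentsWithStats(m)
    i=1+np.argmax(s[1:,4]); P=A[l==i]
    # include discs etc only within; rect on rim
    r=cv2.minAreaRect((P[:,:2]*1000).astype(np.float32)); 
    (cx,cy),(w,h),ang=r
    if w<h: w,h=h,w; ang+=90
    ang=(ang+90)%180-90   # long axis dir in world deg
    # block x points to -X roughly
    bx=np.array([-np.cos(np.radians(ang)),-np.sin(np.radians(ang))]); by=np.array([-bx[1],bx[0]])
    # z up: y = z x x
    cen=np.array([cx,cy])/1000
    org=cen+by*0.0065    # centre of block at y=-6.5mm
    print("rect",round(w,1),round(h,1),"long axis",round(ang,2),"org",org.round(4),"bx",bx.round(4),"by",by.round(4),"zmed",np.median(P[:,2]).round(4))
    return org,bx,by
def discs(c,d,im,rows=245):
    hsv=cv2.cvtColor(im,cv2.COLOR_BGR2HSV)
    m=((hsv[...,0]<26)&(hsv[...,0]>5)&(hsv[...,1]>130)&(hsv[...,2]>60)).astype(np.uint8);m[rows:]=0
    m=cv2.morphologyEx(m,cv2.MORPH_CLOSE,np.ones((9,9)))
    n,l,s,_=cv2.connectedComponentsWithStats(m)
    out=[]
    for i in range(1,n):
        if s[i,4]>300:
            v,u=np.nonzero(l==i);P=dep(c,d,u,v)
            out.append(P); print("disc px",s[i],"med",np.median(P,0).round(4),"lo",np.percentile(P,1,axis=0).round(4),"hi",np.percentile(P,99,axis=0).round(4))
    return out
if __name__=="__main__":
    im,d,c=snap("wrist",sys.argv[1] if len(sys.argv)>1 else None)
    org,bx,by=block(c,d,im)
    for P in discs(c,d,im):
        q=(P.min(0)+P.max(0))/2
        q=np.array([np.percentile(P[:,0],[1,99]).mean(),np.percentile(P[:,1],[1,99]).mean()])-org
        print("in block",(q@bx*1000).round(1),(q@by*1000).round(1))
    for i in (-1,0,1):
        g=org+bx*.074*i; print("pocket",i+2,g.round(4),"press pt",(g-by*.018).round(4),"pinch pt y+8",(g+by*.008).round(4))
    print("tooly for press",np.degrees(np.arctan2(-bx[1],-bx[0])).round(2))
E
python3 m5.py
```

```text
rect 232.3 103.6 long axis 2.02 org [ 0.4473 -0.3491] bx [-0.9994 -0.0352] by [ 0.0352 -0.9994] zmed 0.0444
disc px [ 225  107   64   65 3243] med [ 0.4475 -0.3518  0.0447] lo [ 0.4198 -0.3802  0.0431] hi [ 0.4748 -0.3253  0.0466]
disc px [ 305  108   65   66 3261] med [ 0.5205 -0.349   0.0448] lo [ 0.4928 -0.3775  0.043 ] hi [ 0.5484 -0.3225  0.0467]
in block 0.2 3.7
in block -73.2 3.5
pocket 1 [ 0.5213 -0.3465] press pt [ 0.5206 -0.3285] pinch pt y+8 [ 0.5216 -0.3545]
pocket 2 [ 0.4473 -0.3491] press pt [ 0.4467 -0.3311] pinch pt y+8 [ 0.4476 -0.3571]
pocket 3 [ 0.3734 -0.3517] press pt [ 0.3727 -0.3337] pinch pt y+8 [ 0.3736 -0.3597]
tooly for press 2.02
```

```bash
python3 -c "
from h import *
plan([.5206,-.3285,.07],2.02)"
```

```text
t 13.97 p [ 0.4733 -0.3987  0.2166] f [-0.2 -0.4  0.5] op 0.005 yaw x [-0.06   0.998  0.004] j [-50.4  30.2  83.2   0.   66.9 -53.9]
shift mm (now) [ 66.7  51.8 146.7] tooly 3.42 turn 1.4
```

Call:
{"name": "servo_tool", "arguments": {"increments": [[1, [33, 26, 30], 0], [1, [33, 26, 50], 1.4], [1, [0, 0, 40], 0], [1, [0, 0, 25], 0], [1, [0, 0, 0], 0]]}}

```text
time_s: 14.6
position: [0.5196, -0.3307, 0.0732]
tcp_rot: [[-0.036, 0.999, -0.005], [0.999, 0.036, 0.005], [0.005, -0.005, -1.0]]
force: [-0.2, -0.4, 0.2]
opening: 0.003
```

```bash
python3 -c "
from h import *
plan([.5206,-.3285,.037],2.02)"
```

```text
t 14.6 p [ 0.5196 -0.3307  0.0732] f [-0.2 -0.4  0.2] op 0.003 yaw x [-0.036  0.999  0.005] j [-42.9  40.8  89.7   0.   49.9 -44.9]
shift mm (now) [ 2.   1.3 36.2] tooly 2.05 turn 0.03
```

Call:
{"name": "servo_tool", "arguments": {"increments": [[1, [2.5, 1, 10], 0], [1, [0, 0, 10], 0], [1, [0, 0, 5], 0], [1, [0, 0, 3], 0], [1, [0, 0, 0], 0]]}}

```text
time_s: 15.22
position: [0.5221, -0.3312, 0.0473]
tcp_rot: [[-0.034, 0.999, -0.0], [0.999, 0.034, 0.0], [0.0, -0.0, -1.0]]
force: [0.4, 0.3, 0.6]
opening: 0.004
```

Call:
{"name": "servo_tool", "arguments": {"increments": [[1, [0, 0, 2], 0], [1, [0, 0, 2], 0], [1, [0, 0, 2], 0], [1, [0, 0, 2], 0], [1, [0, 0, 0], 0]]}}

```text
time_s: 15.85
position: [0.5219, -0.3286, 0.0395]
tcp_rot: [[-0.034, 0.999, -0.001], [0.999, 0.034, 0.004], [0.004, -0.001, -1.0]]
force: [1.7, 5.5, 3.8]
opening: 0.006
```

Call:
{"name": "servo_tool", "arguments": {"increments": [[1, [0, 0, 2], 0], [1, [0, 0, 1.5], 0], [1, [0, 0, 0], 0]]}}

```text
time_s: 16.23
position: [0.5217, -0.3297, 0.0354]
tcp_rot: [[-0.034, 0.999, -0.001], [0.999, 0.034, 0.002], [0.002, -0.001, -1.0]]
force: [0.5, 5.2, 1.4]
opening: 0.011
```

Call:
{"name": "servo_tool", "arguments": {"increments": [[1, [0, 0, -10], 0], [1, [0, 0, -40], 0], [1, [-10, -10, -60], 0], [1, [-50, -20, -40], 0], [1, [-10, -15, 0], 0]]}}

```text
time_s: 16.85
position: [0.4824, -0.4059, 0.1888]
tcp_rot: [[-0.032, 0.999, 0.008], [0.999, 0.032, -0.013], [-0.013, 0.008, -1.0]]
force: [-0.4, 0.9, -0.6]
opening: 0.005
```

Call:
{"name": "servo_tool", "arguments": {"increments": [[1, [0, 0, 0], 0], [1, [0, 0, 0], 0]]}}

```text
time_s: 17.1
position: [0.4802, -0.3977, 0.1817]
tcp_rot: [[-0.034, 0.999, -0.002], [0.999, 0.034, 0.003], [0.003, -0.002, -1.0]]
force: [-0.0, 0.2, 0.4]
opening: 0.006
```

```bash
python3 m5.py w9.png; python3 -c "
from h import *
plan([.4467,-.3311,.07],2.0)"
```

```text
rect 232.6 103.9 long axis 0.43 org [ 0.4466 -0.3514] bx [-1.     -0.0075] by [ 0.0075 -1.    ] zmed 0.0443
disc px [ 207  110   72   72 3994] med [ 0.4471 -0.3538  0.0448] lo [ 0.4192 -0.3825  0.0431] hi [ 0.475  -0.3274  0.0466]
disc px [ 296  116   71   44 2578] med [ 0.5188 -0.345   0.0458] lo [ 0.4914 -0.3605  0.0132] hi [ 0.5469 -0.3288  0.0624]
in block -0.5 3.6
in block -72.6 -6.2
pocket 1 [ 0.5206 -0.3508] press pt [ 0.5204 -0.3328] pinch pt y+8 [ 0.5206 -0.3588]
pocket 2 [ 0.4466 -0.3514] press pt [ 0.4464 -0.3334] pinch pt y+8 [ 0.4466 -0.3594]
pocket 3 [ 0.3726 -0.3519] press pt [ 0.3724 -0.3339] pinch pt y+8 [ 0.3726 -0.3599]
tooly for press 0.43
t 17.15 p [ 0.4805 -0.3976  0.1816] f [-0.1 -0.3 -0.3] op 0.003 yaw x [-0.035  0.999  0.003] j [-49.9  32.9  84.5   0.   62.9 -51.9]
shift mm (now) [ 67.3 -31.3 111.9] tooly 2.0 turn -0.0
```

View pics/w9.png

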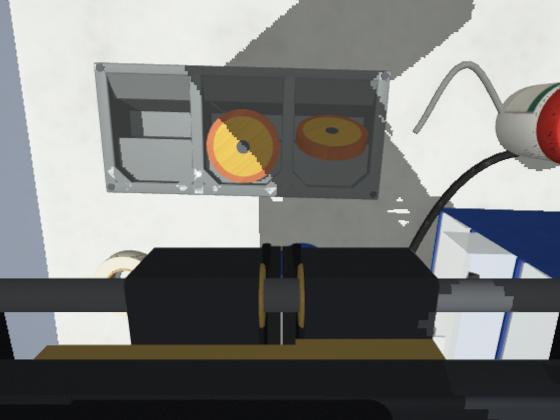

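Call:
{"name": "servo_tool", "arguments": {"increments": [[1, [33, -16, 20], 0], [1, [33, -16, 30], 1.6], [1, [0, 0, 40], 0], [1, [0, 0, 18], 0], [1, [0, 0, 0], 0]]}}

```text
time_s: 17.77
position: [0.4459, -0.332, 0.073]
tcp_rot: [[-0.008, 1.0, -0.004], [1.0, 0.008, 0.004], [0.004, -0.004, -1.0]]
force: [-0.1, 0.1, -0.3]
opening: 0.002
```

```bash
python3 -c "
from h import *
plan([.4464,-.3334,.046],0.43)"
```

```text
t 17.77 p [ 0.4459 -0.332   0.073 ] f [-0.1  0.1 -0.3] op 0.002 yaw x [-0.008  1.     0.004] j [-48.2  37.5  98.8   0.   44.  -48.6]
shift mm (now) [-1.5  0.6 27. ] tooly 0.45 turn 0.02
```

Call:
{"name": "servo_tool", "arguments": {"increments": [[1, [0, 0, 15], 0], [1, [0, 0, 10], 0], [1, [0, 0, 4], 0], [1, [0, 0, 3], 0], [1, [0, 0, 2], 0]]}}

```text
time_s: 18.4
position: [0.4464, -0.3335, 0.0414]
tcp_rot: [[-0.006, 1.0, -0.0], [1.0, 0.006, 0.001], [0.001, -0.0, -1.0]]
force: [0.9, 4.1, 4.6]
opening: 0.011
```

Call:
{"name": "servo_tool", "arguments": {"increments": [[1, [0, 0, 2], 0], [1, [0, 0, 1], 0], [1, [0, 0, 0], 0], [1, [0, 0, 0], 0]]}}

```text
time_s: 18.9
position: [0.4459, -0.3316, 0.0381]
tcp_rot: [[-0.006, 1.0, -0.002], [1.0, 0.006, 0.005], [0.005, -0.002, -1.0]]
force: [0.4, 5.8, 2.9]
opening: 0.005
```

Call:
{"name": "servo_tool", "arguments": {"increments": [[1, [0, 0, 2], 0], [1, [0, 0, 1], 0], [1, [0, 0, 0], 0]]}}

```text
time_s: 19.27
position: [0.4456, -0.3313, 0.0346]
tcp_rot: [[-0.006, 1.0, -0.002], [1.0, 0.006, 0.005], [0.005, -0.002, -1.0]]
force: [0.7, 5.6, 1.6]
opening: 0.005
```

Call:
{"name": "servo_tool", "arguments": {"increments": [[1, [0, 0, -10], 0], [1, [0, 0, -40], 0], [1, [-10, 10, -60], 0], [1, [-50, 20, -20], 0], [1, [0, 0, 0], 0]]}}

```text
time_s: 19.9
position: [0.4801, -0.4007, 0.1695]
tcp_rot: [[-0.004, 1.0, 0.008], [1.0, 0.005, -0.012], [-0.012, 0.008, -1.0]]
force: [0.6, 0.2, -0.1]
opening: 0.003
```

Call:
{"name": "servo_tool", "arguments": {"increments": [[1, [0, 0, 0], 0]]}}

```text
time_s: 20.02
position: [0.4763, -0.394, 0.1651]
tcp_rot: [[-0.006, 1.0, -0.001], [1.0, 0.006, 0.0], [0.0, -0.001, -1.0]]
force: [0.0, -0.2, 0.3]
opening: 0.008
```

```bash
python3 m5.py w10.png; python3 -c "
from h import *
S()"
```

```text
rect 232.8 103.4 long axis 0.38 org [ 0.4464 -0.3522] bx [-1.     -0.0067] by [ 0.0067 -1.    ] zmed 0.0442
disc px [ 206  120   75   48 2931] med [ 0.4469 -0.3464  0.0457] lo [ 0.4187 -0.3623  0.0126] hi [ 0.4744 -0.3307  0.0623]
disc px [ 299  120   76   48 2921] med [ 0.5187 -0.3459  0.0456] lo [ 0.4915 -0.3614  0.0133] hi [ 0.5467 -0.3297  0.0621]
in block -0.2 -5.7
in block -72.8 -6.1
pocket 1 [ 0.5204 -0.3517] press pt [ 0.5202 -0.3337] pinch pt y+8 [ 0.5204 -0.3597]
pocket 2 [ 0.4464 -0.3522] press pt [ 0.4462 -0.3342] pinch pt y+8 [ 0.4464 -0.3602]
pocket 3 [ 0.3724 -0.3527] press pt [ 0.3722 -0.3347] pinch pt y+8 [ 0.3724 -0.3607]
tooly for press 0.38
t 20.07 p [ 0.4759 -0.3931  0.1645] f [ 0.2  0.1 -1. ] op 0.005 yaw x [-0.006  1.     0.002] j [-49.9  33.6  86.3  -0.   60.2 -50.3]
```

View pics/w10.png

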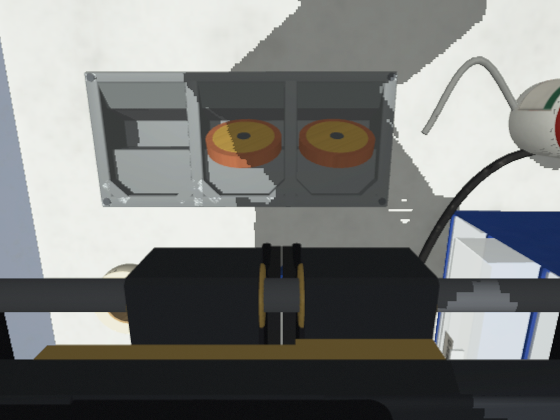

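```bash
cat > m6.py <<'E'
from m5 import *
im,d,c=snap("wrist")
org,bx,by=block(c,d,im)
for P in discs(c,d,im):
    for lo,hi in ((.046,.05),(.05,.054),(.054,.058),(.058,.07)):
        q=P[(P[:,2]>lo)&(P[:,2]<hi)]; 
        if len(q): print(lo,len(q),"x",np.percentile(q[:,0],[1,99]).round(4),"y",np.percentile(q[:,1],[1,50,99]).round(4))
E
python3 m6.py; python3 -c "
from h import *
plan([.5191,-.356,.13],-89.6)"
```

```text
rect 232.5 102.6 long axis 0.37 org [ 0.4464 -0.3523] bx [-1.     -0.0065] by [ 0.0065 -1.    ] zmed 0.0442
disc px [ 207  121   74   48 2929] med [ 0.4469 -0.3463  0.0458] lo [ 0.4188 -0.3621  0.0125] hi [ 0.474  -0.3305  0.0623]
disc px [ 300  121   75   48 2953] med [ 0.5185 -0.3457  0.0455] lo [ 0.4913 -0.3616  0.0126] hi [ 0.5468 -0.3299  0.0623]
0.046 260 x [0.4199 0.4732] y [-0.358  -0.3474 -0.3459]
0.05 312 x [0.4225 0.4709] y [-0.3598 -0.3496 -0.3478]
0.054 395 x [0.426  0.4673] y [-0.3629 -0.3526 -0.3497]
0.058 469 x [0.4313 0.4615] y [-0.3627 -0.356  -0.3517]
0.046 283 x [0.4932 0.5462] y [-0.3573 -0.3469 -0.3454]
0.05 293 x [0.4959 0.5438] y [-0.3593 -0.349  -0.3474]
0.054 387 x [0.4995 0.5407] y [-0.3624 -0.3519 -0.3492]
0.058 476 x [0.5051 0.5355] y [-0.3622 -0.3558 -0.3517]
t 20.12 p [ 0.4758 -0.3927  0.1642] f [-0.4  0.2 -0.7] op 0.003 yaw x [-0.006  1.     0.002] j [-49.9  33.6  86.3  -0.   60.2 -50.3]
shift mm (now) [36.4 43.6 34.2] tooly 0.37 turn 89.97
```

Call:
{"name": "servo_tool", "arguments": {"increments": [[0.42, [18, 22, 10], 0], [0.42, [18, 22, 20], 10], [0.42, [0, 0, 0], 10], [0.42, [0, 0, 0], 10], [0.42, [0, 0, 0], 10]]}}

```text
time_s: 20.75
position: [0.5199, -0.3562, 0.1339]
tcp_rot: [[0.642, 0.767, -0.002], [0.767, -0.642, 0.002], [0.0, -0.003, -1.0]]
force: [-0.7, -0.4, -0.4]
opening: 0.491
```

Call:
{"name": "servo_tool", "arguments": {"increments": [[0.42, [0, 0, 0], 10], [0.42, [0, 0, 0], 10], [0.42, [0, 0, 0], 10], [0.42, [0, 0, 0], 10], [0.42, [0, 0, 0], 10]]}}

```text
time_s: 21.38
position: [0.5198, -0.3563, 0.1341]
tcp_rot: [[1.0, 0.001, -0.002], [0.001, -1.0, 0.002], [-0.002, -0.002, -1.0]]
force: [0.6, -0.1, -0.3]
opening: 0.582
```

```bash
python3 -c "
from h import *
plan([.5191,-.356,.046],-89.6);snap('scene','s11.png');snap('wrist','w11.png')"
```

```text
t 21.38 p [ 0.5198 -0.3563  0.1341] f [ 0.6 -0.1 -0.3] op 0.582 yaw x [ 1.     0.001 -0.002] j [-44.6  36.7  85.7  -0.   57.8  45.4]
shift mm (now) [-0.5 -0.2 88.1] tooly -89.93 turn -0.33
```

View pics/s11.png

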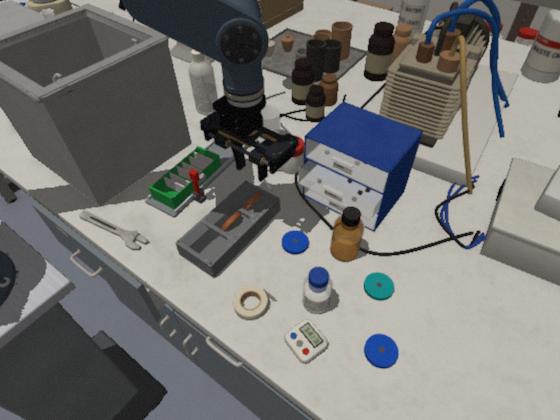

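View pics/w11.png

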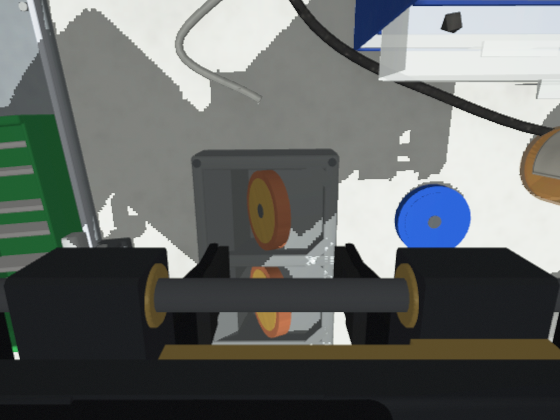

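Call:
{"name": "servo_tool", "arguments": {"increments": [[0.42, [0, 0, 45], -0.3], [0.42, [0, 0, 25], 0], [0.42, [0, 0, 12], 0], [0.42, [0, 0, 5], 0], [0.42, [0, 0, 0], 0]]}}

```text
time_s: 22.1
position: [0.521, -0.3581, 0.0486]
tcp_rot: [[1.0, 0.012, 0.001], [0.012, -1.0, -0.001], [0.001, 0.001, -1.0]]
force: [0.4, 0.3, -0.3]
opening: 0.579
```

Call:
{"name": "servo_tool", "arguments": {"increments": [[1, [0, 0, 0], 0], [1, [0, 0, 0], 0], [1, [0, 0, 0], 0], [1, [0, 0, 0], 0], [1, [0, 0, 0], 0]]}}

```text
time_s: 22.72
position: [0.5205, -0.3557, 0.0484]
tcp_rot: [[1.0, 0.01, -0.001], [0.01, -1.0, 0.004], [-0.001, -0.004, -1.0]]
force: [0.1, 5.6, 4.8]
opening: 0.149
```

Call:
{"name": "servo_tool", "arguments": {"increments": [[1, [0, 0, 0], 0], [1, [0, 0, 0], 0], [1, [0, 0, 0], 0]]}}

```text
time_s: 23.1
position: [0.5205, -0.3557, 0.0485]
tcp_rot: [[1.0, 0.011, -0.001], [0.011, -1.0, 0.004], [-0.001, -0.004, -1.0]]
force: [1.2, 6.2, 5.0]
opening: 0.15
```

```bash
python3 -c "
from h import *
S();im,d,c=snap('scene');cv2.imwrite('pics/s12.png',cv2.resize(im[80:280,140:340],None,fx=3,fy=3))"
```

```text
t 23.1 p [ 0.5205 -0.3557  0.0485] f [1.2 6.2 5. ] op 0.15 yaw x [ 1.     0.011 -0.001] j [-44.5  43.6  88.2   0.1  48.4  44.7]
```

View pics/s12.png

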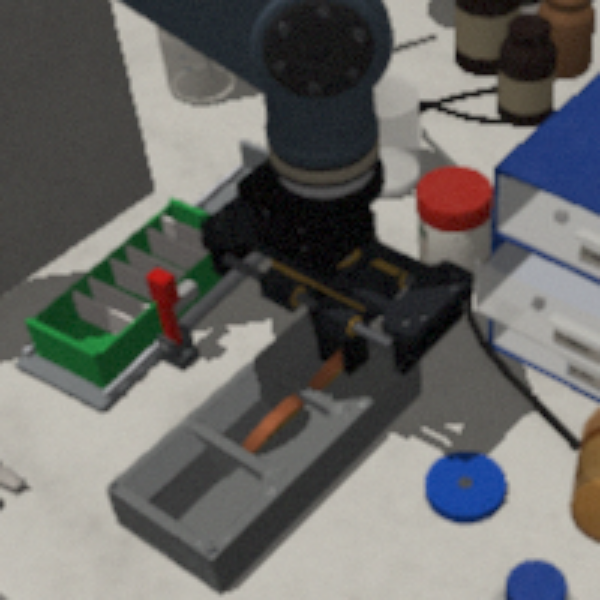

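Call:
{"name": "servo_tool", "arguments": {"increments": [[1, [0, 0, -3], 0], [1, [0, 0, -3], 0], [1, [0, 0, -3], 0], [1, [0, 0, -3], 0], [1, [0, 0, 0], 0]]}}

```text
time_s: 23.78
position: [0.5204, -0.3573, 0.0601]
tcp_rot: [[1.0, 0.011, -0.001], [0.011, -1.0, 0.001], [-0.001, -0.001, -1.0]]
force: [-0.1, 5.1, 0.2]
opening: 0.122
```

Call:
{"name": "servo_tool", "arguments": {"increments": [[1, [0, 0, -8], 0], [1, [0, 0, -15], 0], [1, [0, 0, -25], 0], [1, [0, 0, -30], 0], [1, [0, 0, -30], 0]]}}

```text
time_s: 24.4
position: [0.5216, -0.3604, 0.1711]
tcp_rot: [[1.0, 0.012, 0.003], [0.012, -1.0, -0.006], [0.003, 0.006, -1.0]]
force: [0.2, -0.6, 0.2]
opening: 0.11
```

```bash
python3 -c "
from h import *
S();im,d,c=snap('scene');cv2.imwrite('pics/s13.png',cv2.resize(im[60:260,140:340],None,fx=3,fy=3))"
```

```text
t 24.4 p [ 0.5216 -0.3604  0.1711] f [ 0.2 -0.6  0.2] op 0.11 yaw x [1.    0.012 0.003] j [-44.7  34.1  83.8  -0.1  61.7  44.7]
```

View pics/s13.png

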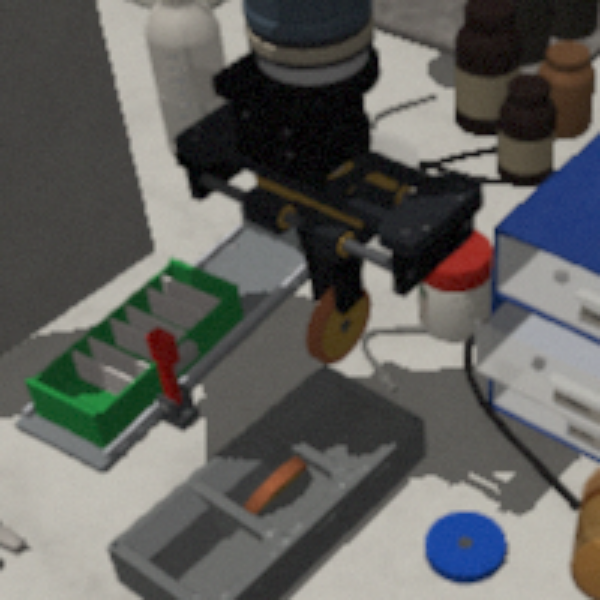

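```bash
cat > m7.py <<'E'
from h import *
st=S(); im,d,c=snap("scene")
hsv=cv2.cvtColor(im,cv2.COLOR_BGR2HSV)
m=(hsv[...,0]<28)&(hsv[...,0]>5)&(hsv[...,1]>110)&(hsv[...,2]>50)
v,u=np.nonzero(m);P=dep(c,d,u,v);p=np.array(st["position"])
k=(np.linalg.norm((P-p)[:,:2],axis=1)<.05)&(P[:,2]<p[2]+.02)&(P[:,2]>p[2]-.07)
Q=(P[k]-p)@np.array(st["tcp_rot"])
print(k.sum(),"tool-frame lo",np.percentile(Q,1,axis=0).round(4),"hi",np.percentile(Q,99,axis=0).round(4))
for z in np.arange(0,.05,.008):
    q=Q[abs(Q[:,2]-z)<.004]
    if len(q)>2: print(round(z,3),len(q),"x",q[:,0].min().round(4),q[:,0].max().round(4),"y",np.percentile(q[:,1],[5,50,95]).round(4))
E
python3 m7.py; python3 -c "
from h import *
plan([.558,-.1465,.18],5.1)"
```

```text
t 24.45 p [ 0.5237 -0.3622  0.1757] f [ 1.2 -0.9  1.6] op 0.11 yaw x [1.    0.012 0.009] j [-44.7  33.8  83.6  -0.1  61.8  44.7]
299 tool-frame lo [-0.0294 -0.0049 -0.0101] hi [0.0245 0.0061 0.0441]
0.0 36 x -0.0259 -0.0079 y [-0.0023  0.0045  0.0056]
0.008 44 x -0.0295 0.0259 y [-0.0033  0.0049  0.006 ]
0.016 59 x -0.0296 0.025 y [0.0002 0.005  0.0059]
0.024 47 x -0.0293 0.0249 y [-0.0009  0.0045  0.0056]
0.032 52 x -0.0271 0.0245 y [0.0013 0.0045 0.0057]
0.04 27 x -0.0197 0.0153 y [0.003  0.0045 0.0056]
0.048 4 x -0.0078 0.0097 y [0.0024 0.0032 0.0041]
t 24.5 p [ 0.5237 -0.3621  0.174 ] f [ 0.4  0.1 -1.2] op 0.108 yaw x [1.    0.012 0.009] j [-44.7  33.9  83.7  -0.1  61.6  44.7]
shift mm (now) [  36.9 -215.1   -8.1] tooly -89.34 turn -94.44
```

Call:
{"name": "servo_tool", "arguments": {"increments": [[1, [0, -40, -10], 0], [1, [0, -40, 0], 0], [1, [0, -40, 0], -10], [1, [0, 0, 0], -10], [1, [0, 0, 0], -10]]}}

```text
time_s: 25.12
position: [0.5198, -0.2382, 0.1783]
tcp_rot: [[0.856, 0.516, 0.001], [0.516, -0.856, -0.002], [-0.0, 0.003, -1.0]]
force: [0.5, -0.7, -1.3]
opening: 0.109
```

Call:
{"name": "servo_tool", "arguments": {"increments": [[1, [0, 0, 0], -10], [1, [0, 0, 0], -10], [1, [0, 0, 0], -10], [1, [0, 0, 0], -10], [1, [0, 0, 0], -10]]}}

```text
time_s: 25.75
position: [0.5197, -0.239, 0.1781]
tcp_rot: [[0.156, 0.988, 0.001], [0.988, -0.156, -0.002], [-0.002, 0.001, -1.0]]
force: [-0.1, 0.3, -0.2]
opening: 0.11
```

Call:
{"name": "servo_tool", "arguments": {"increments": [[1, [0, 0, 0], -10], [1, [0, 0, 0], -4.4], [1, [0, 0, 0], 0]]}}

```text
time_s: 26.12
position: [0.5196, -0.2387, 0.1781]
tcp_rot: [[-0.087, 0.996, 0.001], [0.996, 0.087, -0.002], [-0.002, 0.001, -1.0]]
force: [0.3, 0.1, -1.0]
opening: 0.111
```

```bash
python3 -c "
from h import *
plan([.5578,-.1445,.13],5.1)"
```

```text
t 26.12 p [ 0.5196 -0.2387  0.1781] f [ 0.3  0.1 -1. ] op 0.111 yaw x [-0.087  0.996 -0.002] j [-35.8  29.3  92.5  -0.1  58.1 -40.8]
shift mm (now) [90.6 46.3 48. ] tooly 5.0 turn -0.1
```

Call:
{"name": "servo_tool", "arguments": {"increments": [[1, [45, 23, 0], 0], [1, [45.6, 23.3, 0], 0], [1, [0, 0, 24], 0], [1, [0, 0, 24], 0], [1, [0, 0, 0], 0]]}}

```text
time_s: 26.75
position: [0.5563, -0.1431, 0.1285]
tcp_rot: [[-0.088, 0.996, -0.004], [0.996, 0.088, 0.001], [0.001, -0.003, -1.0]]
force: [-0.4, 0.2, -1.0]
opening: 0.11
```

```bash
python3 m7.py; python3 m4.py w14.png; python3 -c "
from h import *
plan([.5578,-.1445,.058],5.1)"
```

```text
t 26.75 p [ 0.5563 -0.1431  0.1285] f [-0.4  0.2 -1. ] op 0.11 yaw x [-0.088  0.996  0.001] j [-25.5  33.6  94.2  -0.   52.4 -30.6]
260 tool-frame lo [-0.0321 -0.0068 -0.0093] hi [0.0253 0.0035 0.0478]
0.0 22 x -0.0249 -0.009 y [-0.0055 -0.0033  0.0006]
0.008 42 x -0.0308 0.0246 y [-0.0055 -0.0038  0.0005]
0.016 47 x -0.0331 0.0257 y [-0.0063 -0.0037 -0.0014]
0.024 46 x -0.0326 0.0274 y [-0.0061 -0.0042 -0.0022]
0.032 42 x -0.0291 0.0251 y [-0.0064 -0.0046 -0.003 ]
0.04 29 x -0.0248 0.0211 y [-0.0066 -0.0051 -0.0032]
0.048 12 x -0.0152 0.0143 y [-0.0057 -0.0042 -0.0035]
t 26.8 p [ 0.5572 -0.1436  0.1297] f [-0.4 -0.5 -0.1] op 0.106 yaw x [-0.087  0.996  0.   ] j [-25.6  33.5  94.1  -0.   52.4 -30.6]
x' [0.392  0.3926 0.4539] y' [-0.2153 -0.2138 -0.168  -0.1592 -0.1591]
edge yaw 5.308050833846564
-0.185 [(np.float64(0.3925), np.float64(0.3988)), (np.float64(0.4396), np.float64(0.4443)), (np.float64(0.4589), np.float64(0.4628)), (np.float64(0.4851), np.float64(0.4895)), (np.float64(0.5048), np.float64(0.5082)), (np.float64(0.5319), np.float64(0.5341)), (np.float64(0.5505), np.float64(0
[... 526 characters left out ...]
, (np.float64(0.4857), np.float64(0.4893)), (np.float64(0.5047), np.float64(0.5083)), (np.float64(0.5316), np.float64(0.5332)), (np.float64(0.5505), np.float64(0.5535)), (np.float64(0.5656), np.float64(0.5711))]
-0.215 [(np.float64(0.3974), np.float64(0.3981)), (np.float64(0.4428), np.float64(0.4432)), (np.float64(0.4617), np.float64(0.4623)), (np.float64(0.4849), np.float64(0.4893)), (np.float64(0.5082), np.float64(0.5082)), (np.float64(0.5536), np.float64(0.5536)), (np.float64(0.5655), np.float64(0.5655))]
t 26.85 p [ 0.5579 -0.144   0.1305] f [-1.  -0.3 -0.8] op 0.111 yaw x [-0.087  0.996 -0.001] j [-25.6  33.4  94.1  -0.   52.4 -30.6]
shift mm (now) [-0.4 -0.2 72.5] tooly 5.02 turn -0.08
```

View pics/w14.png

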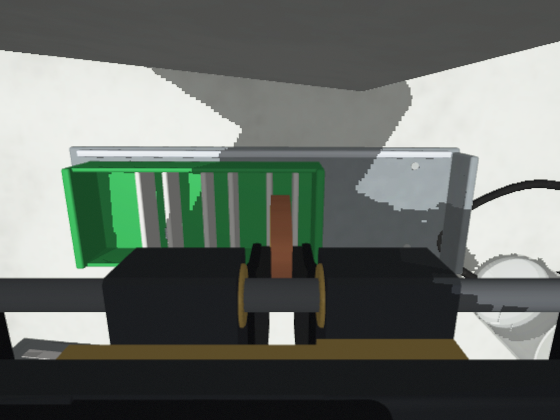

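Call:
{"name": "servo_tool", "arguments": {"increments": [[1, [0, 0, 30], 0], [1, [0, 0, 20], 0], [1, [0, 0, 12], 0], [1, [0, 0, 6], 0], [1, [0, 0, 0], 0]]}}

```text
time_s: 27.48
position: [0.5585, -0.1441, 0.0632]
tcp_rot: [[-0.088, 0.996, 0.002], [0.996, 0.088, -0.001], [-0.001, 0.002, -1.0]]
force: [0.3, -0.6, -0.7]
opening: 0.112
```

Call:
{"name": "servo_tool", "arguments": {"increments": [[1, [0, 0, 2], 0], [1, [0, 0, 1], 0], [1, [0, 0, 0], 0]]}}

```text
time_s: 27.85
position: [0.5595, -0.1443, 0.0627]
tcp_rot: [[-0.088, 0.996, 0.005], [0.996, 0.088, -0.002], [-0.003, 0.005, -1.0]]
force: [-1.2, 1.2, 15.6]
opening: 0.11
```

Call:
{"name": "servo_tool", "arguments": {"increments": [[1, [0, 0, -2.5], 0], [0.8, [0, 0, 0], 0], [0.7, [0, 0, 0], 0], [0.7, [0, 0, 0], 0]]}}

```text
time_s: 28.35
position: [0.5573, -0.1435, 0.0613]
tcp_rot: [[-0.088, 0.996, -0.001], [0.996, 0.088, 0.0], [0.0, -0.001, -1.0]]
force: [-0.5, -0.3, -0.5]
opening: 0.284
```

Call:
{"name": "servo_tool", "arguments": {"increments": [[0.7, [0, 0, -20], 0], [0.7, [0, 0, -40], 0], [0.7, [-20, 0, -50], 0], [0.7, [-40, 0, 0], 0], [0.7, [0, 0, 0], 0]]}}

```text
time_s: 28.98
position: [0.5636, -0.2061, 0.1724]
tcp_rot: [[-0.085, 0.996, 0.003], [0.996, 0.085, -0.002], [-0.002, 0.002, -1.0]]
force: [0.7, 0.7, -0.4]
opening: 0.301
```

Call:
{"name": "servo_tool", "arguments": {"increments": [[0.5, [0, 0, 0], 0]]}}

```text
time_s: 29.1
position: [0.5619, -0.2027, 0.1709]
tcp_rot: [[-0.088, 0.996, -0.002], [0.996, 0.088, 0.002], [0.002, -0.002, -1.0]]
force: [0.7, 0.4, 0.5]
opening: 0.35
```

```bash
python3 -c "
from h import *
S();snap('wrist','w15.png')"
```

```text
t 29.1 p [ 0.5619 -0.2027  0.1709] f [0.7 0.4 0.5] op 0.35 yaw x [-0.088  0.996  0.002] j [-30.6  31.7  89.    0.   59.4 -35.6]
```

View pics/w15.png

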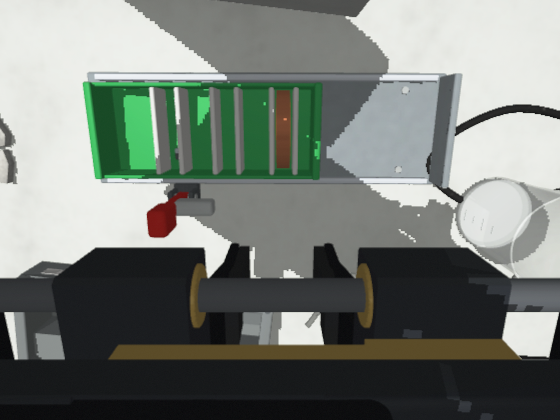

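Call:
{"name": "servo_tool", "arguments": {"increments": [[0.42, [-50, -20, 0], 0], [0.42, [-50, -20, 0], 0], [0.42, [-50, -20, 0], 0], [0.42, [-40, -10, 0], 4.7], [0.42, [0, 0, 0], 0]]}}

```text
time_s: 29.78
position: [0.5091, -0.4009, 0.1708]
tcp_rot: [[-0.003, 1.0, -0.0], [1.0, 0.003, -0.0], [-0.0, -0.0, -1.0]]
force: [0.6, 0.4, 0.8]
opening: 0.579
```

Call:
{"name": "servo_tool", "arguments": {"increments": [[0.42, [0, 0, 0], 0]]}}

```text
time_s: 29.9
position: [0.5095, -0.3969, 0.1708]
tcp_rot: [[-0.007, 1.0, -0.002], [1.0, 0.007, 0.003], [0.003, -0.002, -1.0]]
force: [0.9, 0.4, 0.3]
opening: 0.579
```

```bash
python3 m6.py;  python3 -c "
from h import *
im,d,c=snap('wrist','w16.png')
plan([.4466,-.356,.13],-89.6)"
```

```text
rect 232.4 103.9 long axis -1.33 org [ 0.446  -0.3553] bx [-0.9997  0.0231] by [-0.0231 -0.9997] zmed 0.0442
disc px [ 166  119   75   47 2845] med [ 0.4476 -0.3491  0.0457] lo [ 0.419  -0.3648  0.0124] hi [ 0.4748 -0.333   0.0622]
0.046 274 x [0.42   0.4732] y [-0.3614 -0.3504 -0.3484]
0.05 292 x [0.422  0.4704] y [-0.3631 -0.3524 -0.3504]
0.054 381 x [0.4258 0.4669] y [-0.3656 -0.3556 -0.3524]
0.058 442 x [0.4314 0.4614] y [-0.3654 -0.359  -0.3548]
t 30.0 p [ 0.5099 -0.3965  0.1712] f [-0.6  0.3 -1.1] op 0.579 yaw x [-0.008  1.     0.002] j [-47.8  35.2  81.6   0.   63.4 -48.3]
shift mm (now) [ 41.  -63.   41.3] tooly 0.48 turn 90.08
```

View pics/w16.png

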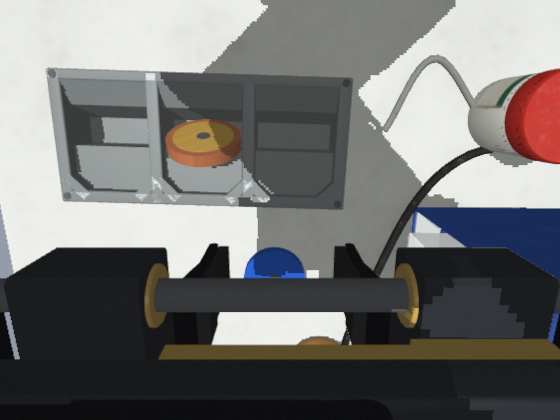

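Call:
{"name": "servo_tool", "arguments": {"increments": [[0.42, [19, -31, 10], 0], [0.42, [18.5, -32, 20], 10], [0.42, [0, 0, 0], 10], [0.42, [0, 0, 0], 10], [0.42, [0, 0, 0], 10]]}}

```text
time_s: 30.62
position: [0.447, -0.3598, 0.1418]
tcp_rot: [[0.641, 0.768, -0.0], [0.768, -0.641, 0.001], [0.0, -0.001, -1.0]]
force: [-0.2, 0.3, -0.6]
opening: 0.581
```

Call:
{"name": "servo_tool", "arguments": {"increments": [[0.42, [0, 0, 0], 10], [0.42, [0, 0, 0], 10], [0.42, [0, 0, 0], 10.5], [0.42, [0, 0, 0], 10.5], [0.42, [0, 0, 0], 10.5]]}}

```text
time_s: 31.25
position: [0.447, -0.3598, 0.1418]
tcp_rot: [[1.0, -0.024, -0.0], [-0.024, -1.0, 0.001], [-0.0, -0.001, -1.0]]
force: [-0.3, 0.8, 0.4]
opening: 0.582
```

Call:
{"name": "servo_tool", "arguments": {"increments": [[0.42, [0, 0, 0], 0]]}}

```text
time_s: 31.38
position: [0.447, -0.3601, 0.1418]
tcp_rot: [[1.0, -0.016, -0.0], [-0.016, -1.0, 0.0], [-0.0, -0.0, -1.0]]
force: [0.1, -0.3, 0.8]
opening: 0.58
```

```bash
python3 -c "
from h import *
plan([.4466,-.3595,.046],-91.3)"
```

```text
t 31.38 p [ 0.447  -0.3601  0.1418] f [ 0.1 -0.3  0.8] op 0.58 yaw x [ 1.    -0.016 -0.   ] j [-50.   32.4  93.9   0.   53.8  40.9]
shift mm (now) [-0.4 -0.6 95.8] tooly -90.9 turn 0.4
```

Call:
{"name": "servo_tool", "arguments": {"increments": [[0.42, [0, 0, 50], 0.4], [0.42, [0, 0, 28], 0], [0.42, [0, 0, 13], 0], [0.42, [0, 0, 4], 0], [0.42, [0, 0, 0], 0]]}}

```text
time_s: 32.0
position: [0.4471, -0.362, 0.0473]
tcp_rot: [[1.0, -0.026, 0.001], [-0.026, -1.0, -0.001], [0.001, 0.001, -1.0]]
force: [0.4, -0.1, 0.4]
opening: 0.585
```

Call:
{"name": "servo_tool", "arguments": {"increments": [[1, [0, 0, 0], 0], [1, [0, 0, 0], 0], [1, [0, 0, 0], 0], [1, [0, 0, 0], 0], [1, [0, 0, 0], 0]]}}

```text
time_s: 32.62
position: [0.446, -0.3585, 0.0469]
tcp_rot: [[1.0, -0.028, -0.002], [-0.028, -1.0, 0.006], [-0.002, -0.006, -1.0]]
force: [0.8, 7.0, 8.0]
opening: 0.155
```

Call:
{"name": "servo_tool", "arguments": {"increments": [[1, [0, 0, -3], 0], [1, [0, 0, -3], 0], [1, [0, 0, -3], 0], [1, [0, 0, -3], 0], [1, [0, 0, 0], 0]]}}

```text
time_s: 33.25
position: [0.4453, -0.3587, 0.0582]
tcp_rot: [[1.0, -0.027, -0.003], [-0.027, -1.0, 0.006], [-0.003, -0.006, -1.0]]
force: [-0.1, 4.8, 0.5]
opening: 0.119
```

Call:
{"name": "servo_tool", "arguments": {"increments": [[1, [0, 0, -8], 0], [1, [0, 0, -15], 0], [1, [0, 0, -25], 0], [1, [0, 0, -30], 0], [1, [0, 0, -25], 0]]}}

```text
time_s: 33.88
position: [0.4476, -0.3641, 0.1647]
tcp_rot: [[1.0, -0.027, 0.003], [-0.027, -1.0, -0.006], [0.004, 0.006, -1.0]]
force: [0.2, -1.0, -1.2]
opening: 0.11
```

Call:
{"name": "servo_tool", "arguments": {"increments": [[1, [0, 0, 0], 0], [1, [0, 0, 0], 0]]}}

```text
time_s: 34.12
position: [0.4465, -0.3621, 0.1618]
tcp_rot: [[1.0, -0.027, 0.0], [-0.027, -1.0, -0.001], [0.0, 0.001, -1.0]]
force: [-1.1, 0.7, -1.3]
opening: 0.109
```

```bash
python3 m7.py
```

```text
t 34.12 p [ 0.4465 -0.3621  0.1618] f [-1.1  0.7 -1.3] op 0.109 yaw x [ 1.    -0.027  0.   ] j [-50.2  30.8  92.9  -0.   56.3  41.4]
348 tool-frame lo [-0.0296 -0.0041 -0.0105] hi [0.0254 0.007  0.045 ]
0.0 41 x -0.0256 0.0238 y [-0.0034  0.0043  0.0064]
0.008 51 x -0.0299 0.0255 y [-0.0026  0.0051  0.0066]
0.016 63 x -0.03 0.0268 y [-0.0023  0.0051  0.0063]
0.024 57 x -0.0288 0.0258 y [0.002  0.005  0.0064]
0.032 53 x -0.0262 0.023 y [0.0033 0.005  0.0059]
0.04 33 x -0.0201 0.0205 y [0.0036 0.0049 0.0058]
0.048 9 x -0.0114 0.0098 y [0.0035 0.0042 0.0052]
```

Call:
{"name": "servo_tool", "arguments": {"increments": [[1, [22, -35, -14], 0], [1, [22, -35, -14], 0], [1, [22, -35, -10], -10], [1, [0, 0, 0], -10], [1, [0, 0, 0], -10]]}}

```text
time_s: 34.8
position: [0.5153, -0.2575, 0.1984]
tcp_rot: [[0.876, 0.483, -0.002], [0.483, -0.876, 0.001], [-0.001, -0.002, -1.0]]
force: [0.5, -0.8, -0.9]
opening: 0.115
```

Call:
{"name": "servo_tool", "arguments": {"increments": [[1, [0, 0, 0], -10], [1, [0, 0, 0], -10], [1, [0, 0, 0], -10], [1, [0, 0, 0], -10], [1, [0, 0, 0], -10]]}}

```text
time_s: 35.42
position: [0.5148, -0.2582, 0.1981]
tcp_rot: [[0.194, 0.981, -0.002], [0.981, -0.194, 0.001], [0.001, -0.002, -1.0]]
force: [0.6, 0.7, -0.6]
opening: 0.108
```

Call:
{"name": "servo_tool", "arguments": {"increments": [[1, [0, 0, 0], -10], [1, [0, 0, 0], -6.6], [1, [0, 0, 0], 0]]}}

```text
time_s: 35.8
position: [0.5148, -0.2582, 0.1984]
tcp_rot: [[-0.087, 0.996, -0.002], [0.996, 0.087, 0.001], [0.001, -0.002, -1.0]]
force: [0.5, -0.5, -1.8]
opening: 0.114
```

```bash
python3 -c "
from h import *
plan([.5126,-.1486,.13],5.1)"
```

```text
t 35.8 p [ 0.5148 -0.2582  0.1984] f [ 0.5 -0.5 -1.8] op 0.114 yaw x [-0.087  0.996  0.001] j [-37.7  28.2  90.6  -0.   61.3 -42.7]
shift mm (now) [109.3   7.4  68.5] tooly 4.97 turn -0.13
```

Call:
{"name": "servo_tool", "arguments": {"increments": [[1, [55, 4, 0], 0], [1, [54.3, 3.6, 0], -0.1], [1, [0, 0, 30], 0], [1, [0, 0, 38], 0], [1, [0, 0, 0], 0]]}}

```text
time_s: 36.42
position: [0.5109, -0.1475, 0.129]
tcp_rot: [[-0.089, 0.996, -0.007], [0.996, 0.089, 0.004], [0.004, -0.007, -1.0]]
force: [0.2, -0.2, -0.4]
opening: 0.108
```

Call:
{"name": "servo_tool", "arguments": {"increments": [[1, [0, 0, 0], 0]]}}

```text
time_s: 36.55
position: [0.5138, -0.1493, 0.1321]
tcp_rot: [[-0.089, 0.996, 0.001], [0.996, 0.089, -0.0], [-0.0, 0.001, -1.0]]
force: [-0.1, -0.8, -0.5]
opening: 0.112
```

```bash
python3 m4.py w17.png; python3 -c "
from h import *
plan([.5126,-.1486,.065],5.1)"
```

```text
t 36.55 p [ 0.5138 -0.1493  0.1321] f [-0.1 -0.8 -0.5] op 0.112 yaw x [-0.089  0.996 -0.   ] j [-28.2  30.8  99.9  -0.   49.3 -33.3]
x' [0.3924 0.3929 0.4739] y' [-0.2184 -0.2167 -0.1689 -0.1592 -0.159 ]
edge yaw 5.070086209244995
-0.185 [(np.float64(0.3929), np.float64(0.3991)), (np.float64(0.4399), np.float64(0.4438)), (np.float64(0.4586), np.float64(0.4627)), (np.float64(0.486), np.float64(0.4896)), (np.float64(0.5054), np.float64(0.5084)), (np.float64(0.5315), np.float64(0.5375)), (np.float64(0.5534), np.float64(0.5545)), (np.float64(0.5658), np.float64(0.5716))]
-0.195 [(np.float64(0.3925), np.float64(0.3987)), (np.float64(0.4401), np.float64(0.4438)), (np.float64(0.459), np.float64(0.4627)), (np.float64(0.4859), np.float64(0.4895)), (np.float64(0.5062), np.float64(0.5085)), (np.float64(0.5315), np.float64(0.5375)), (np.float64(0.5539), np.float64(0.5543)), (np.float64(0.5657), np.float64(0.5715))]
-0.205 [(np.float64(0.3927), np.float64(0.3985)), (np.float64(0.4402), np.float64(0.4438)), (np.float64(0.4585), np.float64(0.4627)), (np.float64(0.4857), np.float64(0.4895)), (np.float64(0.507), np.float64(0.5078)), (np.float64(0.5314), np.float64(0.5375)), (np.float64(0.5655), np.float64(0.5716))]
-0.215 [(np.float64(0.3928), np.float64(0.3983)), (np.float64(0.4398), np.float64(0.4437)), (np.float64(0.4589), np.float64(0.4624)), (np.float64(0.4856), np.float64(0.4894)), (np.float64(0.5071), np.float64(0.5079)), (np.float64(0.5314), np.float64(0.5374)), (np.float64(0.5657), np.float64(0.5714))]
t 36.6 p [ 0.5142 -0.1495  0.1327] f [ 1.3  0.3 -0.5] op 0.108 yaw x [-0.089  0.996 -0.001] j [-28.2  30.7  99.9  -0.   49.2 -33.3]
shift mm (now) [ 1.2 -1.6 67.7] tooly 5.11 turn 0.01
```

View pics/w17.png

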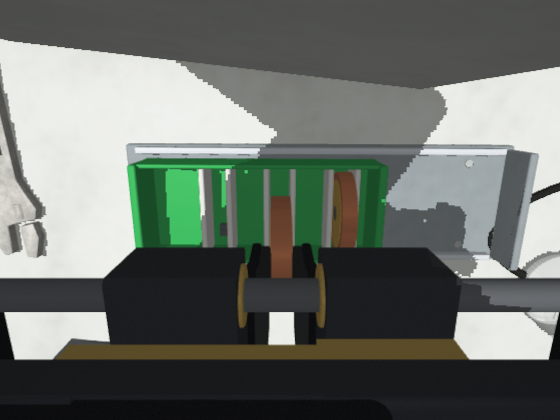

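Call:
{"name": "servo_tool", "arguments": {"increments": [[1, [1, -1.4, 5], 0], [1, [0, 0, 25], 0], [1, [0, 0, 20], 0], [1, [0, 0, 12], 0], [1, [0, 0, 4], 0]]}}

```text
time_s: 37.22
position: [0.5118, -0.1481, 0.0654]
tcp_rot: [[-0.09, 0.996, -0.0], [0.996, 0.09, 0.0], [0.0, -0.0, -1.0]]
force: [-0.1, -0.4, -1.4]
opening: 0.11
```

Call:
{"name": "servo_tool", "arguments": {"increments": [[1, [0, 0, 1], 0], [1, [0, 0, 0], 0]]}}

```text
time_s: 37.48
position: [0.5122, -0.1482, 0.0652]
tcp_rot: [[-0.09, 0.996, 0.001], [0.996, 0.09, -0.001], [-0.001, 0.001, -1.0]]
force: [-0.3, -0.9, -1.0]
opening: 0.111
```

Call:
{"name": "servo_tool", "arguments": {"increments": [[1, [0, 0, 1.5], 0], [1, [0, 0, 1.5], 0], [1, [0, 0, 0], 0]]}}

```text
time_s: 37.85
position: [0.512, -0.1481, 0.0618]
tcp_rot: [[-0.09, 0.996, 0.0], [0.996, 0.09, -0.0], [-0.0, 0.0, -1.0]]
force: [0.2, -0.3, 0.5]
opening: 0.111
```

Call:
{"name": "servo_tool", "arguments": {"increments": [[1, [0, 0, 1.5], 0], [1, [0, 0, 1], 0], [1, [0, 0, 0], 0]]}}

```text
time_s: 38.22
position: [0.5127, -0.1483, 0.0615]
tcp_rot: [[-0.09, 0.996, 0.002], [0.996, 0.09, -0.001], [-0.001, 0.002, -1.0]]
force: [-2.5, 1.4, 16.3]
opening: 0.11
```

On the floor. Release and retreat.

Call:
{"name": "servo_tool", "arguments": {"increments": [[1, [0, 0, -2], 0], [0.8, [0, 0, 0], 0], [0.72, [0, 0, 0], 0], [0.72, [0, 0, 0], 0]]}}

```text
time_s: 38.72
position: [0.5116, -0.1479, 0.0608]
tcp_rot: [[-0.09, 0.996, -0.001], [0.996, 0.09, 0.0], [0.0, -0.001, -1.0]]
force: [0.1, 0.4, -0.8]
opening: 0.266
```

Call:
{"name": "servo_tool", "arguments": {"increments": [[0.72, [0, 0, -20], 0], [0.72, [0, 0, -40], 0], [0.72, [0, 0, -50], 0], [0.72, [-55, -40, -20], 0], [0.72, [0, 0, 0], 0]]}}

```text
time_s: 39.35
position: [0.4809, -0.2027, 0.1905]
tcp_rot: [[-0.086, 0.996, 0.003], [0.996, 0.086, -0.003], [-0.003, 0.003, -1.0]]
force: [0.1, 1.0, -0.3]
opening: 0.277
```

Call:
{"name": "servo_tool", "arguments": {"increments": [[1, [0, 0, 0], 0], [1, [0, 0, 0], 0]]}}

```text
time_s: 39.6
position: [0.4808, -0.1983, 0.1879]
tcp_rot: [[-0.091, 0.996, -0.002], [0.996, 0.091, 0.002], [0.002, -0.002, -1.0]]
force: [-0.3, 1.3, -0.3]
opening: 0.136
```

```bash
cat > m8.py <<'E'
from h import *
import sys
S();im,d,c=snap("wrist",sys.argv[1])
hsv=cv2.cvtColor(im,cv2.COLOR_BGR2HSV)
a=np.radians(5.2);ex=np.array([np.cos(a),np.sin(a),0]);ey=np.array([-ex[1],ex[0],0])
m=((hsv[...,0]<28)&(hsv[...,0]>5)&(hsv[...,1]>110)&(hsv[...,2]>50)).astype(np.uint8);m[250:]=0
n,l,s,_=cv2.connectedComponentsWithStats(m)
for i in range(1,n):
    if s[i,4]>60:
        v,u=np.nonzero(l==i);P=dep(c,d,u,v);Q=np.stack([P@ex,P@ey,P[:,2]],1);print(s[i],"x'y'z lo",np.percentile(Q,2,axis=0).round(4),"hi",np.percentile(Q,98,axis=0).round(4), "top x'",Q[Q[:,2]>np.percentile(Q[:,2],85)].mean(0).round(4))
E
python3 m8.py w18.png; python3 m4.py w19.png
```

```text
t 39.6 p [ 0.4808 -0.1983  0.1879] f [-0.3  1.3 -0.3] op 0.136 yaw x [-0.091  0.996  0.002] j [-34.7  25.   99.1   0.   56.1 -40. ]
[ 316  107   19   72 1204] x'y'z lo [ 0.4913 -0.2218  0.0317] hi [ 0.5008 -0.167   0.073 ] top x' [ 0.496  -0.1952  0.074 ]
[ 369  106   28   73 1629] x'y'z lo [ 0.5374 -0.2218  0.0357] hi [ 0.5474 -0.167   0.0731] top x' [ 0.5414 -0.1945  0.0769]
t 39.65 p [ 0.4809 -0.1982  0.1879] f [-0.3 -0.2  0.9] op 0.089 yaw x [-0.091  0.996  0.002] j [-34.7  25.   99.1   0.   56.1 -40. ]
x' [0.3925 0.393  0.4858] y' [-0.2335 -0.2333 -0.1962 -0.1599 -0.1599]
edge yaw 5.497899948224153
-0.185 [(np.float64(0.3925), np.float64(0.3988)), (np.float64(0.4407), np.float64(0.444)), (np.float64(0.459), np.float64(0.4624)), (np.float64(0.486), np.float64(0.4915)), (np.float64(0.5064), np.float64(0.5084)), (np.float64(0.5319), np.float64(0.5381)), (np.float64(0.566), np.float64(0.5721))]
-0.195 [(np.float64(0.3929), np.float64(0.3987)), (np.float64(0.4405), np.float64(0.4439)), (np.float64(0.459), np.float64(0.4624)), (np.float64(0.486), np.float64(0.4914)), (np.float64(0.5061), np.float64(0.5089)), (np.float64(0.5317), np.float64(0.5377)), (np.float64(0.5658), np.float64(0.5723))]
-0.205 [(np.float64(0.3931), np.float64(0.3988)), (np.float64(0.4403), np.float64(0.4437)), (np.float64(0.459), np.float64(0.4624)), (np.float64(0.4861), np.float64(0.4915)), (np.float64(0.5063), np.float64(0.5083)), (np.float64(0.5317), np.float64(0.538)), (np.float64(0.5658), np.float64(0.5714))]
-0.215 [(np.float64(0.3923), np.float64(0.3986)), (np.float64(0.4402), np.float64(0.4436)), (np.float64(0.459), np.float64(0.4625)), (np.float64(0.4857), np.float64(0.4915)), (np.float64(0.5055), np.float64(0.5087)), (np.float64(0.5316), np.float64(0.5381)), (np.float64(0.566), np.float64(0.5717))]
```

View pics/w18.png

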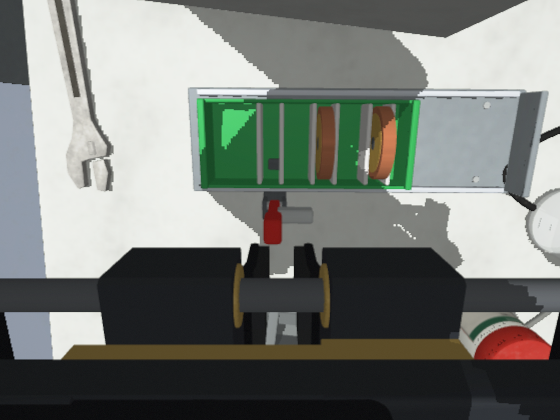

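```bash
python3 -c "
from h import *
plan([.3835,-.162,.10],5.2)"
```

```text
t 39.7 p [ 0.481  -0.1983  0.1879] f [-0.4 -0.2 -0.5] op 0.055 yaw x [-0.091  0.996  0.001] j [-34.7  25.   99.1   0.   56.1 -40. ]
shift mm (now) [ 44.9 -93.7  88.1] tooly 5.24 turn 0.04
```

Call:
{"name": "servo_tool", "arguments": {"increments": [[1, [22, -47, 0], 0], [1, [23, -47, 0], 0], [1, [0, 0, 45], 0], [1, [0, 0, 43], 0], [1, [0, 0, 0], 0]]}}

```text
time_s: 40.33
position: [0.3817, -0.1613, 0.0986]
tcp_rot: [[-0.091, 0.996, -0.006], [0.996, 0.091, 0.005], [0.005, -0.006, -1.0]]
force: [0.3, 0.1, -0.2]
opening: 0.005
```

```bash
python3 -c "
from h import *
plan([.3835,-.162,.03],5.2)"
```

```text
t 40.33 p [ 0.3817 -0.1613  0.0986] f [ 0.3  0.1 -0.2] op 0.005 yaw x [-0.091  0.996  0.005] j [-38.4  28.1 117.9   0.   34.4 -43.7]
shift mm (now) [-1.3  2.1 68.6] tooly 5.21 turn 0.01
```

Call:
{"name": "servo_tool", "arguments": {"increments": [[1, [0, 0, 35], 0], [1, [0, 0, 23], 0], [1, [0, 0, 10], 0], [1, [0, 0, 0], 0]]}}

```text
time_s: 40.83
position: [0.3839, -0.1632, 0.0332]
tcp_rot: [[-0.09, 0.996, 0.0], [0.996, 0.09, -0.0], [-0.0, 0.0, -1.0]]
force: [-0.3, -0.2, -0.5]
opening: 0.001
```

Call:
{"name": "servo_tool", "arguments": {"increments": [[1, [0, 6, 0], 0], [1, [0, 6, 0], 0], [1, [0, 10, 0], 0], [1, [0, 12, 0], 0], [1, [0, 12, 0], 0]]}}

```text
time_s: 41.45
position: [0.4297, -0.1586, 0.0329]
tcp_rot: [[-0.09, 0.996, -0.001], [0.996, 0.09, 0.0], [0.0, -0.001, -1.0]]
force: [-2.5, -0.6, 0.6]
opening: 0.005
```

Call:
{"name": "servo_tool", "arguments": {"increments": [[1, [0, 12, 0], 0], [1, [0, 12, 0], 0], [1, [0, 12, 0], 0], [1, [0, 10, 0], 0], [1, [0, 5, 0], 0]]}}

```text
time_s: 42.08
position: [0.4809, -0.1545, 0.0328]
tcp_rot: [[-0.09, 0.996, 0.001], [0.996, 0.09, -0.0], [-0.0, 0.001, -1.0]]
force: [-2.1, -0.5, 1.5]
opening: 0.004
```

```bash
python3 -c "
from h import *
s=S();p=s['position'];print('xp',p[0]*.99588+p[1]*.09063,p[1]*.99588-p[0]*.09063)"
```

```text
t 42.08 p [ 0.4809 -0.1545  0.0328] f [-2.1 -0.5  1.5] op 0.004 yaw x [-0.09   0.996 -0.   ] j [-30.5  39.4 107.4  -0.   33.2 -35.7]
xp 0.46490227292495256 -0.19742412489219935
```

Call:
{"name": "servo_tool", "arguments": {"increments": [[1, [0, 8, 0], 0], [1, [0, 5, 0], 0], [1, [0, 2, 0], 0], [1, [0, 0, 0], 0]]}}

```text
time_s: 42.58
position: [0.4954, -0.1532, 0.0328]
tcp_rot: [[-0.09, 0.996, 0.001], [0.996, 0.09, -0.0], [-0.0, 0.001, -1.0]]
force: [-0.1, -0.7, 0.7]
opening: 0.01
```

Call:
{"name": "servo_tool", "arguments": {"increments": [[1, [0, 2, 0], 0], [1, [0, 2, 0], 0], [1, [0, 0, 0], 0]]}}

```text
time_s: 42.95
position: [0.4981, -0.1526, 0.0328]
tcp_rot: [[-0.09, 0.996, -0.002], [0.996, 0.09, 0.0], [0.001, -0.002, -1.0]]
force: [-4.1, -1.9, 1.2]
opening: 0.002
```

Call:
{"name": "servo_tool", "arguments": {"increments": [[1, [0, 2, 0], 0], [1, [0, 2, 0], 0], [1, [0, 0, 0], 0]]}}

```text
time_s: 43.32
position: [0.498, -0.1514, 0.0323]
tcp_rot: [[-0.091, 0.996, -0.01], [0.996, 0.091, 0.003], [0.004, -0.01, -1.0]]
force: [-11.6, -4.8, 4.0]
opening: 0.01
```

Call:
{"name": "servo_tool", "arguments": {"increments": [[1, [0, 2, 0], 0], [1, [0, 0, 0], 0], [1, [0, -10, 0], 0], [1, [0, -15, -5], 0], [1, [0, 0, -40], 0]]}}

```text
time_s: 43.95
position: [0.4774, -0.1533, 0.0766]
tcp_rot: [[-0.089, 0.996, -0.005], [0.996, 0.089, 0.003], [0.004, -0.005, -1.0]]
force: [1.2, 0.1, -0.1]
opening: 0.007
```

Call:
{"name": "servo_tool", "arguments": {"increments": [[0.66, [0, 0, -50], 0], [0.66, [0, 0, -50], 0], [0.66, [0, 0, 0], 0], [0.66, [0, 0, 0], 0]]}}

```text
time_s: 44.45
position: [0.4796, -0.1541, 0.1778]
tcp_rot: [[-0.09, 0.996, 0.001], [0.996, 0.09, 0.0], [-0.0, 0.001, -1.0]]
force: [-0.2, 0.0, 0.2]
opening: 0.313
```

```bash
python3 m4.py w20.png; python3 m8.py w20.png;python3 -c "
from h import *
plan([.4763,-.2256,.13],5.3)
im,d,c=snap('scene');cv2.imwrite('pics/s20.png',cv2.resize(im[60:260,100:300],None,fx=3,fy=3))
hsv=cv2.cvtColor(im,cv2.COLOR_BGR2HSV)
m=((hsv[...,0]<8)|(hsv[...,0]>172))&(hsv[...,1]>140)&(hsv[...,2]>50)
v,u=np.nonzero(m);P=dep(c,d,u,v);k=(abs(P[:,0]-.475)<.04)&(abs(P[:,1]+.22)<.06)
P=P[k];print(len(P))
for z in np.arange(.03,.11,.01):
  q=P[abs(P[:,2]-z)<.005]
  if len(q):print(round(z,3),len(q),q.min(0).round(4),q.max(0).round(4))
"
```

```text
t 44.45 p [ 0.4796 -0.1541  0.1778] f [-0.2  0.   0.2] op 0.313 yaw x [-0.09   0.996 -0.   ] j [-30.5  24.6 102.    0.   53.3 -35.7]
x' [0.4916 0.4918 0.5937] y' [-0.2339 -0.2337 -0.1924 -0.1597 -0.1596]
edge yaw 4.82587005857898
-0.185 [(np.float64(0.4918), np.float64(0.4977)), (np.float64(0.5391), np.float64(0.5427)), (np.float64(0.5581), np.float64(0.5624)), (np.float64(0.5849), np.float64(0.5913))]
-0.195 [(np.float64(0.4917), np.float64(0.4971)), (np.float64(0.539), np.float64(0.5427)), (np.float64(0.5582), np.float64(0.5621)), (np.float64(0.5848), np.float64(0.5911))]
-0.205 [(np.float64(0.4916), np.float64(0.4974)), (np.float64(0.5389), np.float64(0.5428)), (np.float64(0.5581), np.float64(0.5616)), (np.float64(0.5847), np.float64(0.5911))]
-0.215 [(np.float64(0.4916), np.float64(0.4977)), (np.float64(0.539), np.float64(0.5428)), (np.float64(0.5577), np.float64(0.5623)), (np.float64(0.5849), np.float64(0.591))]
t 44.5 p [ 0.4791 -0.1538  0.1769] f [-0.3  0.5 -0.6] op 0.322 yaw x [-0.09   0.996  0.001] j [-30.6  24.7 102.1   0.   53.3 -35.7]
[ 427  163   35   71 1915] x'y'z lo [
[... 180 characters left out ...]
p x' [ 0.638  -0.1938  0.0774]
t 44.55 p [ 0.4789 -0.1538  0.1765] f [-0.1 -0.3 -0.2] op 0.334 yaw x [-0.09   0.996  0.002] j [-30.6  24.8 102.1   0.   53.3 -35.7]
shift mm (now) [-71.4  -9.   46.4] tooly 5.16 turn -0.14
149
0.03 14 [ 0.4692 -0.2221  0.0265] [ 0.4777 -0.2075  0.0347]
0.04 13 [ 0.4712 -0.2185  0.0351] [ 0.4791 -0.2105  0.0445]
0.05 13 [ 0.4713 -0.2191  0.0461] [ 0.4783 -0.2103  0.0534]
0.06 15 [ 0.4713 -0.2188  0.0552] [ 0.4795 -0.2072  0.0645]
0.07 15 [ 0.4702 -0.2263  0.0664] [ 0.4798 -0.2081  0.0746]
0.08 24 [ 0.4683 -0.2265  0.0753] [ 0.4791 -0.2059  0.0848]
0.09 36 [ 0.4682 -0.2272  0.0851] [ 0.48  -0.21   0.095]
0.1 12 [ 0.4711 -0.227   0.095 ] [ 0.4794 -0.2096  0.0971]
```

View pics/w20.png

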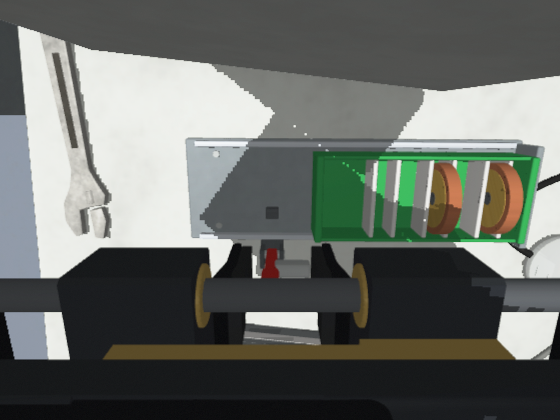

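View pics/s20.png

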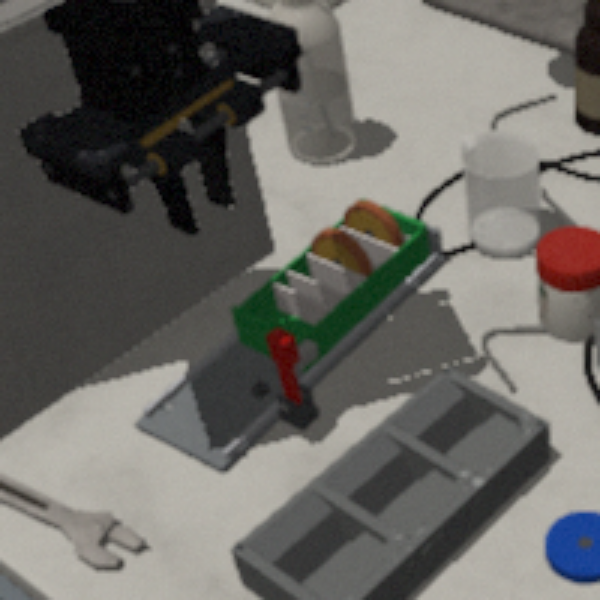

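Call:
{"name": "servo_tool", "arguments": {"increments": [[0.66, [-35, -5, 0], 0], [0.66, [-34, -5, 20], -0.1], [0.66, [0, 0, 26], 0], [0.66, [0, 0, 0], 0], [0.66, [0, 0, 0], 0]]}}

```text
time_s: 45.22
position: [0.4761, -0.2236, 0.1315]
tcp_rot: [[-0.092, 0.996, -0.001], [0.996, 0.092, 0.001], [0.001, -0.001, -1.0]]
force: [0.5, -0.1, -0.2]
opening: 0.34
```

```bash
python3 -c "
from h import *
plan([.475,-.2235,.072],5.2);im,d,c=snap('wrist','w21.png')
"
```

```text
t 45.23 p [ 0.4761 -0.2236  0.1315] f [ 0.5 -0.1 -0.2] op 0.34 yaw x [-0.092  0.996  0.001] j [-37.3  30.3 101.2   0.   48.6 -42.6]
shift mm (now) [ 0.2 -1.  59.5] tooly 5.28 turn 0.08
```

View pics/w21.png

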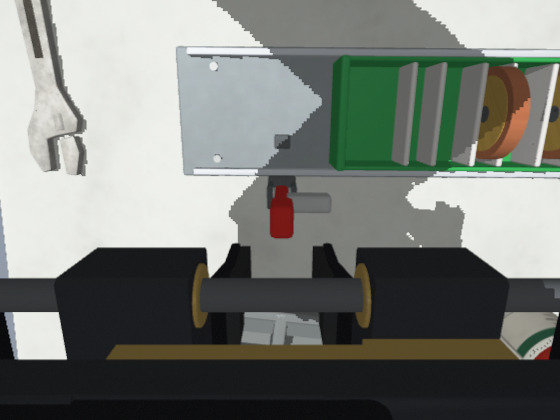

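```bash
python3 -c "
from h import *
im,d,c=snap('wrist')
for p in [(300,203),(310,203),(320,203),(326,205),(282,215),(282,230),(282,195)]: print(p,dep(c,d,[p[0]],[p[1]])[0].round(4))
"
```

```text
(300, 203) [ 0.488  -0.2103  0.0614]
(310, 203) [ 0.4945 -0.2095  0.0621]
(320, 203) [ 0.501  -0.2087  0.0628]
(326, 205) [ 0.5054 -0.2102  0.0609]
(282, 215) [ 0.4758 -0.2102  0.0948]
(282, 230) [ 0.4767 -0.219   0.0954]
(282, 195) [ 0.4756 -0.2069  0.0573]
```

Call:
{"name": "servo_tool", "arguments": {"increments": [[0.66, [-2, -1, 30], 0], [0.66, [0, 0, 20], 0], [0.66, [0, 0, 9], 0], [0.66, [0, 0, 0], 0]]}}

```text
time_s: 45.82
position: [0.4756, -0.2259, 0.073]
tcp_rot: [[-0.092, 0.996, 0.0], [0.996, 0.092, -0.0], [-0.0, 0.0, -1.0]]
force: [-0.1, -0.9, 0.2]
opening: 0.342
```

Call:
{"name": "servo_tool", "arguments": {"increments": [[1, [0, 0, 0], 0], [1, [0, 0, 0], 0], [1, [0, 0, 0], 0]]}}

```text
time_s: 46.2
position: [0.4764, -0.2265, 0.0735]
tcp_rot: [[-0.091, 0.996, 0.002], [0.996, 0.091, -0.001], [-0.001, 0.002, -1.0]]
force: [1.7, -0.0, 2.4]
opening: 0.157
```

Call:
{"name": "servo_tool", "arguments": {"increments": [[1, [8.5, 0, -1], 0], [1, [10.2, 0, 0], 0], [1, [9.9, 0, 1.8], 0], [1, [9.6, 0, 3.5], 0], [1, [8.8, 0, 5.1], 0]]}}

```text
time_s: 46.82
position: [0.4723, -0.1794, 0.0638]
tcp_rot: [[-0.092, 0.996, 0.003], [0.996, 0.092, -0.002], [-0.002, 0.003, -1.0]]
force: [2.3, -3.7, 0.2]
opening: 0.16
```

Call:
{"name": "servo_tool", "arguments": {"increments": [[1, [7.7, 0, 6.5], 0], [1, [6.5, 0, 7.8], 0], [1, [5.1, 0, 8.8], 0], [1, [3.4, 0, 9.5], 0], [1, [1.8, 0, 9], 0]]}}

```text
time_s: 47.45
position: [0.4701, -0.1541, 0.0217]
tcp_rot: [[-0.091, 0.996, 0.003], [0.996, 0.091, -0.0], [-0.0, 0.003, -1.0]]
force: [5.9, 1.1, 10.6]
opening: 0.154
```

Call:
{"name": "servo_tool", "arguments": {"increments": [[1, [0, 0, 1], 0], [1, [0, 0, 0], 0]]}}

```text
time_s: 47.7
position: [0.4701, -0.154, 0.0215]
tcp_rot: [[-0.091, 0.996, 0.003], [0.996, 0.091, 0.0], [-0.0, 0.003, -1.0]]
force: [6.1, 1.5, 10.4]
opening: 0.158
```

Call:
{"name": "servo_tool", "arguments": {"increments": [[0.66, [0, 0, 0], 0], [0.66, [0, 0, 0], 0], [0.66, [0, 0, -20], 0], [0.66, [0, 0, -40], 0], [0.66, [0, 0, -50], 0]]}}

```text
time_s: 48.32
position: [0.4657, -0.153, 0.1298]
tcp_rot: [[-0.092, 0.996, -0.008], [0.996, 0.092, 0.005], [0.006, -0.008, -1.0]]
force: [1.3, -0.3, 0.2]
opening: 0.341
```

Call:
{"name": "servo_tool", "arguments": {"increments": [[0.66, [-50, -30, -40], 0], [0.66, [0, 0, 0], 0], [0.66, [0, 0, 0], 0]]}}

```text
time_s: 48.7
position: [0.4446, -0.1999, 0.1649]
tcp_rot: [[-0.091, 0.996, -0.004], [0.996, 0.091, 0.003], [0.004, -0.003, -1.0]]
force: [-0.2, -0.9, -0.2]
opening: 0.341
```

```bash
python3 m8.py w22.png;python3 m4.py w22.png; python3 -c "
from h import *
im,d,c=snap('wrist')
hsv=cv2.cvtColor(im,cv2.COLOR_BGR2HSV)
m=((hsv[...,0]<8)|(hsv[...,0]>172))&(hsv[...,1]>140)&(hsv[...,2]>50);m[250:]=0
v,u=np.nonzero(m);P=dep(c,d,u,v);k=P[:,0]<.52;P=P[k]
for y in np.arange(-.22,-.13,.01):
  q=P[abs(P[:,1]-y)<.005]
  if len(q):print(round(y,3),len(q),q.mean(0).round(4),q[:,2].max().round(4))
im,d,c=snap('scene','s22.png')
snap('top','t22.png')
for n in ['powder_jar','amber_bottle']:
    r=bot.trace('top',n)[0]; v,u=np.nonzero(r['region']);T=bot.capture('top');print(n,r['p'],np.round(r['bbox']))
"
```

```text
t 48.7 p [ 0.4446 -0.1999  0.1649] f [-0.2 -0.9 -0.2] op 0.341 yaw x [-0.091  0.996  0.004] j [-37.4  24.8 104.7   0.   50.7 -42.6]
[ 487  110   47   78 2729] x'y'z lo [ 0.5897 -0.2225  0.0407] hi [ 0.6001 -0.1681  0.073 ] top x' [ 0.589  -0.1945  0.0814]
[553 110   7  36 137] x'y'z lo [ 0.6358 -0.1912  0.0388] hi [ 0.638  -0.1685  0.0465] top x' [ 0.6368 -0.188   0.0457]
[544 148  16  39 414] x'y'z lo [ 0.6356 -0.2242  0.0397] hi [ 0.6378 -0.1977  0.0546] top x' [ 0.6264 -0.2145  0.0663]
t 48.75 p [ 0.4448 -0.1995  0.1646] f [ 0.3 -0.7 -0.4] op 0.339 yaw x [-0.092  0.996  0.004] j [-37.3  24.9 104.7   0.   50.7 -42.6]
x' [0.4913 0.4915 0.5261] y' [-0.2341 -0.2339 -0.1992 -0.1603 -0.1603]
edge yaw 5.29603508072224
-0.185 [(np.float64(0.4495), np.float64(0.459)), (np.float64(0.4915), np.float64(0.4974)), (np.float64(0.5387), np.float64(0.5428)), (np.float64(0.5577), np.float64(0.5619)), (np.float64(0.5846), np.float64(0.5914))]
-0.195 [(np.float64(0.4506), np.float64(0.4602)), (np.float64(0.4914), np.float64(0.4971)), (np.float64(0.5386), np.float64(0.5424)), (np.float64(0.5577), np.f
[... 212 characters left out ...]
, np.float64(0.5617)), (np.float64(0.5844), np.float64(0.5914))]
-0.215 [(np.float64(0.4913), np.float64(0.4973)), (np.float64(0.5387), np.float64(0.5426)), (np.float64(0.5573), np.float64(0.562)), (np.float64(0.5845), np.float64(0.5912))]
-0.22 18 [ 0.4749 -0.2161  0.0267] 0.0286
-0.21 118 [ 0.4749 -0.2099  0.0273] 0.0292
-0.2 134 [ 0.4741 -0.2     0.0273] 0.0292
-0.19 134 [ 0.4728 -0.19    0.0268] 0.0292
-0.18 113 [ 0.4716 -0.1799  0.0272] 0.0291
-0.17 138 [ 0.4711 -0.1698  0.0302] 0.0373
-0.16 219 [ 0.4702 -0.1599  0.0348] 0.0376
-0.15 233 [ 0.4693 -0.15    0.0345] 0.0372
-0.14 99 [ 0.4687 -0.1427  0.034 ] 0.0375
powder_jar 0.78 [240. 141. 260. 162.]
amber_bottle 0.7 [234. 198. 275. 281.]
```

View pics/w22.png

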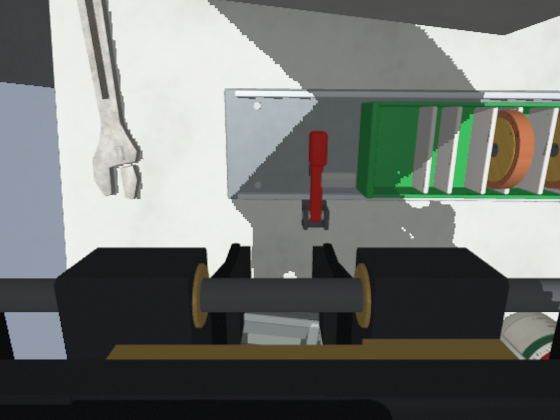

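View pics/s22.png

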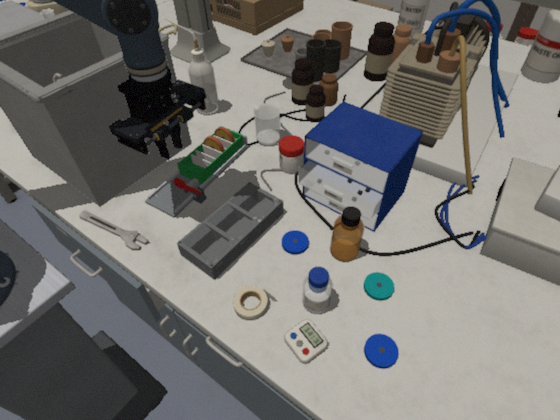

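```bash
python3 -c "
from h import *
S();bot.hand_in();S()"
```

```text
t 49.15 p [ 0.4465 -0.2008  0.1657] f [-0.7  0.  -0.1] op 0.343 yaw x [-0.092  0.996  0.001] j [-37.3  24.8 104.6   0.   50.7 -42.6]
the job is handed in; nothing more can be done
the job is handed in; nothing more can be done
```

The job is done and handed in at about 49 s of the 210 s allowed. I swung the lock bar up and pulled the cassette out to its stop. Two bronze discs were there (pockets 1 and 2; pocket 3 was empty). I tipped both, put them on edge in slots 3 and 2, pushed the cassette home until it met its end stop, swung the bar back down and let go.

**What the last checks showed:**
- **Discs:** both stand upright in their slots, with their tops about 73 mm above the table.
- **Cassette:** it is at its end stop. Its front plate is about 31 mm behind the bar end, against the 30 mm given. My first reading of that gap, before anything moved, was about 27 mm, and I put the difference down to measuring error.
- **Lock bar:** it lies level across the front.
- **Gripper:** it is open and clear, about 0.17 m above the table and touching nothing.
- **Jar and bottles:** they look unmoved in the scene picture, and the jar's box in the top view is within 2 pixels of where it started.

**What disagreed:** the network's last top-view detection of the amber bottle landed on the disc block instead, so I judged the bottle by eye in the scene picture. The disc block slid a few millimetres and turned about 3° while I pressed and pinched the discs.

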